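Cull the odd corner braces into the scrap box

ROBOT

A 6-joint arm with a two-finger parallel gripper is mounted at the origin on the work surface. World frame = base frame: x ahead of the robot, y to its left, z up, the work surface at z = 0. Lengths are in m, angles in rad, forces in N, time in s.
With the tool pointing down it reaches from about 0.25 to 0.85 m from the base axis. Payload 12.5 kg.
Tool frame: the origin (TCP) lies on the centre line of the jaws, within the pads' length; the fingertips stand 17 mm ahead of it and the grasp point (between the pads) lies 2 mm behind it; z points along the fingers, y is the line along which they close (so a half turn about z gives the same grasp; the last joint's range is limited). The gripper opens to 93 mm and grips with 3 to 60 N. Pads are 15 mm wide; open, the fingers measure 128 mm over their backs; the gripper's body (75 mm by 188 mm) begins 65 mm behind the grasp point.
Start: joints at [1.146, 0.351, 1.652, -0, 1.139, -0.085], TCP at [0.183, 0.519, 0.199] pointing down, gripper open.
Joint ranges: [-2.75, 2.75], [-0.79, 2.1], [0.01, 2.65], [-1.57, 4.71], [0.07, 3.14], [-2.87, 2.87]. Speed limits (rad/s): [2.22, 2.22, 2.79, 3.14, 3.14, 3.14].

INTERFACE

Orientations are given as [roll, pitch, yaw] about the fixed x, y, z axes, in that order (R = Rz(yaw) Ry(pitch) Rx(roll)).
In Python, from rig import env gives the robot as it stands.
- The arm moves only by the shell command python3 shift.py, which reads ROWS from standard input. ROWS is a JSON list that holds a single list of rows (three levels of brackets), with 1 to 10 rows, each of 7 numbers: dx, dy, dz in m, then a rotation vector rx, ry, rz in rad, then the finger opening in m; each row is the pose to reach, as a shift and turn from the pose commanded when the command began, along the tool's axes at that moment; what a row does not reach only later rows make up. A row lasts 1/10 s, in which the tool goes at most 0.05 m and 0.15 rad, less where a joint would pass 70% of its speed; a pose out of reach is approached as far as the arm can. The fingers move at their own pace and stop on an object; the grip force is fixed at half the most. Time passes only in rows, so rows that do not move let the fingers close. It prints the time, the measured TCP pose, the force, the opening and the grip force at its end. Input that does not fit is refused with a message, and nothing moves.
- env.read_state(): the state, without advancing time (a new reading comes with each control period).
- env.read_camera(name): name is "scene" or "side" or "wrist"; returns the picture (400x640x3 uint8, blue, green, red); there is no depth.
- env.camera_model(name): a dict with "mtx" (3x3 intrinsics, pixels), "D" ([k1, k2, p1, p2, k3] as OpenCV has them; the pictures are not rectified), "rvec" (rotation vector, rad) and "tvec" (3), from world to camera coordinates, as OpenCV has them. Camera axes: x right, y down, z forward; pixel columns grow to the right and rows downward; lengths in m; the calibration is good to about 2 mm. A picture is of the moment at which its call begins: read the wrist's pose just before it. camera_model takes no time and is no camera call; for the wrist camera it gives the pose at the moment of the call.
- env.job_done(): hands the job in; it is judged then, once.
The state is a dict: "time": time; "joint_positions": joint angles; "dq": joint speeds; "effort": joint torques, N m; "tcp_pos": TCP position; "tool_rot": TCP orientation; "force": force on the tool from outside, world axes, zero at the start; "torque": the same for the moment, N m; "opening": finger opening in m; "grip_force": force on a finger pad.
Only numpy, scipy, OpenCV 4.12 (cv2) and the standard library are available. Lean on these libraries where they do the work, as an engineer would, in place of code of your own. Each camera call takes 0.05 s, during which the arm holds its last target. There are 200 camera calls.

TASK

The braces on the mat are for mending the teak table, but some are bent open, bent closed or have a snapped short leg: open the scrap box fully (its hatch must be lifted over the bump before it will slide), put every odd brace inside, and then slide the hatch shut again, fully home and dropped down behind its bump. Leave the sound right-angled braces lying on the mat, and do not shift or knock over the dish, pots and other things standing about.

Things in the scene. Friction and masses are not known exactly. Their poses are not given: they have to be found in the camera images.
- scrapbox: Fixed aluminium box 300 (own x) x 150 (y) x 100 mm high; origin at the centre of its underside. The half at -x is the cavity (inside x -144 to 0, y +-69, floor z 6, rim z 100 mm), covered at the start by a flat sliding hatch; the half at +x is decked over, and the opened hatch lies over it. A ledge along each outer side (out to y +-93 mm, 88 mm up) carries a 7 mm bump.
- scrapbox_mouth (a point): Centre of the scrap box's mouth, at rim height (fixed to the box).
- hatch_handle (a point): Grip point of the hatch: an upright black bar 14 mm thick (along box x), 70 mm long (along box y), rising 44 mm above the plate; the point is in its middle, 19 mm below its top, 25 mm above the plate, 134 mm above the table when the hatch is down. Plate 148 x 150 x 8 mm, its top 109 mm above the table. The hatch weighs about 0.4 kg.
- hatch_slide (a joint): Slide of the hatch along the box's +x (m): 0 = home over the mouth, 0.145 = fully open over the deck; friction about 1.5 N. At home a 14 mm long lug on each side of the hatch stands behind a 7 mm bump that stops it after 2 mm: between about 0.002 and 0.028 it travels, either way, only when lifted more than 7 mm. Beyond that it runs freely, lifted or not.
- hatch_lift (a joint): Lift of the hatch (m): 0 = down, 0.015 = the highest it can be raised. It falls back by its own weight; about 0.007 if left standing on the bumps. The hatch cannot tilt or turn.
- mat: Fixed black rubber potting mat, 340 mm (x) by 620 mm (y), 3 mm thick, on which the braces lie; origin at the centre of its underside.
- clay_dish: Bystander: small terracotta dish, up to 70 mm across, 30 mm high, 0.3 kg, upright among the braces; origin at the centre of its underside.
- sound_1: Grey steel corner brace, flat on the mat: bar 16 mm wide, 10 mm thick; long leg 80 mm overall, short leg 54 mm, legs at 90 degrees: SOUND. Origin mid-thickness at the middle of the long leg (x -40 to +40 mm); x runs towards the corner, z across the thickness. The legs' centrelines meet at x = +32 mm; the short one goes on 46 mm towards +y. May be absent.
- open_1: Grey steel corner brace, flat on the mat: bar 16 mm wide, 10 mm thick; long leg 80 mm overall, short leg 54 mm, bent open to 130 degrees: ODD. Origin mid-thickness at the middle of the long leg (x -40 to +40 mm); x runs towards the corner, z across the thickness. The legs' centrelines meet at x = +32 mm; the short one goes on 46 mm at 50 degrees from +x towards +y. May be absent.
- sound_2: Grey steel corner brace, flat on the mat: bar 16 mm wide, 10 mm thick; long leg 80 mm overall, short leg 54 mm, legs at 90 degrees: SOUND. Origin mid-thickness at the middle of the long leg (x -40 to +40 mm); x runs towards the corner, z across the thickness. The legs' centrelines meet at x = +32 mm; the short one goes on 46 mm towards +y. May be absent.
- open_2: Grey steel corner brace, flat on the mat: bar 16 mm wide, 10 mm thick; long leg 80 mm overall, short leg 54 mm, bent open to 130 degrees: ODD. Origin mid-thickness at the middle of the long leg (x -40 to +40 mm); x runs towards the corner, z across the thickness. The legs' centrelines meet at x = +32 mm; the short one goes on 46 mm at 50 degrees from +x towards +y. May be absent.
- sound_3: Grey steel corner brace, flat on the mat: bar 16 mm wide, 10 mm thick; long leg 80 mm overall, short leg 54 mm, legs at 90 degrees: SOUND. Origin mid-thickness at the middle of the long leg (x -40 to +40 mm); x runs towards the corner, z across the thickness. The legs' centrelines meet at x = +32 mm; the short one goes on 46 mm towards +y. May be absent.
- closed_1: Grey steel corner brace, flat on the mat: bar 16 mm wide, 10 mm thick; long leg 80 mm overall, short leg 54 mm, bent closed to 60 degrees: ODD. Origin mid-thickness at the middle of the long leg (x -40 to +40 mm); x runs towards the corner, z across the thickness. The legs' centrelines meet at x = +32 mm; the short one goes on 46 mm at 120 degrees from +x towards +y. May be absent.
- sound_4: Grey steel corner brace, flat on the mat: bar 16 mm wide, 10 mm thick; long leg 80 mm overall, short leg 54 mm, legs at 90 degrees: SOUND. Origin mid-thickness at the middle of the long leg (x -40 to +40 mm); x runs towards the corner, z across the thickness. The legs' centrelines meet at x = +32 mm; the short one goes on 46 mm towards +y. May be absent.
- stub_1: Grey steel corner brace, flat on the mat: bar 16 mm wide, 10 mm thick; long leg 80 mm overall, legs at 90 degrees, short leg snapped off to 24 mm: ODD. Origin mid-thickness at the middle of the long leg (x -40 to +40 mm); x runs towards the corner, z across the thickness. The legs' centrelines meet at x = +32 mm; the short one goes on 16 mm towards +y. May be absent.
- stub_2: Grey steel corner brace, flat on the mat: bar 16 mm wide, 10 mm thick; long leg 80 mm overall, legs at 90 degrees, short leg snapped off to 24 mm: ODD. Origin mid-thickness at the middle of the long leg (x -40 to +40 mm); x runs towards the corner, z across the thickness. The legs' centrelines meet at x = +32 mm; the short one goes on 16 mm towards +y. May be absent.
- succulent: Bystander: white ceramic pot with a succulent, 104 mm across, 130 mm high; origin at the centre of its underside.
- tumbler: Bystander: stainless steel tumbler with lid, 82 mm across, 168 mm high; origin at the centre of its underside.
- jar: Bystander: clear glass jar with a steel cap, 72 mm across, 85 mm high; origin at the centre of its underside.
- trowel: Bystander: green plastic trowel lying flat, about 260 mm long along its own x, 35 mm high at most; origin on its underside where blade and handle meet.

How it is judged:
On the way, in this order (a step that is already met when the one before it is completed fails the run):
1. the hatch is slid open (more than 0.125 m) (value of joint hatch_slide above 0.125 m), for 0.2 s.
2. every odd brace present is inside the scrap box, below its rim (x of open_1 in the frame of scrapbox between -0.146 and 0 m and y of open_1 in the frame of scrapbox between -0.07 and 0.07 m and z of open_1 in the frame of scrapbox between 0 and 0.098 m and x of open_2 in the frame of scrapbox between -0.146 and 0 m and y of open_2 in the frame of scrapbox between -0.07 and 0.07 m and z of open_2 in the frame of scrapbox between 0 and 0.098 m and x of closed_1 in the frame of scrapbox between -0.146 and 0 m and y of closed_1 in the frame of scrapbox between -0.07 and 0.07 m and z of closed_1 in the frame of scrapbox between 0 and 0.098 m and x of stub_1 in the frame of scrapbox between -0.146 and 0 m and y of stub_1 in the frame of scrapbox between -0.07 and 0.07 m and z of stub_1 in the frame of scrapbox between 0 and 0.098 m and x of stub_2 in the frame of scrapbox between -0.146 and 0 m and y of stub_2 in the frame of scrapbox between -0.07 and 0.07 m and z of stub_2 in the frame of scrapbox between 0 and 0.098 m), for 0.3 s.
3. the hatch is home again and dropped behind its bump (value of joint hatch_slide below 0.006 m and value of joint hatch_lift below 0.003 m), for 0.2 s.
At the end, for the whole second after the job is handed in: Every odd brace present lies at rest inside the scrap box's cavity with its origin below the rim; every sound brace present lies at rest with its origin over the mat (within 5 mm of its edge), less than 30 mm above the table; the hatch is home (slide under 6 mm) and down (lift under 3 mm) (all of step 2 and all of step 3 and linear speed of each of open_1, open_2, closed_1, stub_1, stub_2, sound_1, sound_2, sound_3, sound_4 below 0.03 m/s and x of sound_1 in the frame of mat between -0.175 and 0.175 m and y of sound_1 in the frame of mat between -0.315 and 0.315 m and z of sound_1 in the frame of mat between 0 and 0.03 m and x of sound_2 in the frame of mat between -0.175 and 0.175 m and y of sound_2 in the frame of mat between -0.315 and 0.315 m and z of sound_2 in the frame of mat between 0 and 0.03 m and x of sound_3 in the frame of mat between -0.175 and 0.175 m and y of sound_3 in the frame of mat between -0.315 and 0.315 m and z of sound_3 in the frame of mat between 0 and 0.03 m and x of sound_4 in the frame of mat between -0.175 and 0.175 m and y of sound_4 in the frame of mat between -0.315 and 0.315 m and z of sound_4 in the frame of mat between 0 and 0.03 m); the robot touches nothing.
It fails at once if the clay dish is shifted more than 5 cm or knocked over (distance of clay_dish from where it was at the start of the episode above 0.05 m or angle between clay_dish's own z axis and vertical above 0.5 rad).
It fails at once if the succulent is shifted more than 5 cm or knocked over (distance of succulent from where it was at the start of the episode above 0.05 m or angle between succulent's own z axis and vertical above 0.5 rad).
It fails at once if the tumbler is shifted more than 5 cm or knocked over (distance of tumbler from where it was at the start of the episode above 0.05 m or angle between tumbler's own z axis and vertical above 0.5 rad).
It fails at once if the jar is shifted more than 5 cm or knocked over (distance of jar from where it was at the start of the episode above 0.05 m or angle between jar's own z axis and vertical above 0.5 rad).
It fails at once if the trowel is shifted more than 5 cm (distance of trowel from where it was at the start of the episode above 0.05 m).
Of open_1, open_2, closed_1, stub_1, stub_2 only 4 to 5 are there at a start; the rules pass over those that are not, and their reading is None.
Of sound_1, sound_2, sound_3, sound_4 only 2 to 4 are there at a start; the rules pass over those that are not, and their reading is None.
At some moment in a run one of open_1, open_2, closed_1, stub_1, stub_2, sound_1, sound_2, sound_3, sound_4 may be knocked a few centimetres aside while the robot is not near it.
Once in a run the grip may slacken for a moment while it holds something.
It also fails if it takes over 208 s, if anything falls off the work surface, if the arm or the gripper's body presses on something with over 40 N, if the wrist force passes 120 N, or if a joint passes its speed limit or range.

## Working session

There is one attempt and no reset: what is moved stays moved. The work goes in short steps, Python scripts to look and compute and a shell command to move; the robot and the scene stay as the last step left them, time stands still between calls to the robot, and variables do not carry over. Pictures are saved under pics/ and viewed, at most 14 in all, crops included, and the job is handed in when it is done.

```bash
ls; mkdir -p pics
python3 - <<'E'
from rig import env
import cv2
for n in ("scene","side"):
    cv2.imwrite(f"pics/{n}0.png",env.read_camera(n))
    m=env.camera_model(n);print(n,m["mtx"],m["D"],m["rvec"],m["tvec"])
print(env.read_state())
E
```

```text
pics
rig.py
shift.py
scene [[507.38459596   0.         320.97234583]
 [  0.         507.38459596 191.15118273]
 [  0.           0.           1.        ]] [-0.1253064  0.         0.         0.         0.       ] [ 1.85865602  1.60203338 -0.68887708] [-0.17153213 -0.29962615  2.20787526]
side [[463.28969218   0.         320.9618382 ]
 [  0.         463.28969218 193.75529279]
 [  0.           0.           1.        ]] [-0.00413812  0.          0.          0.          0.        ] [ 2.1743181  -0.69760268  0.31945353] [-0.41739138  0.34273158  0.94762394]
{'time': 0.1, 'joint_positions': array([ 1.14639514e+00,  3.51176467e-01,  1.65234668e+00, -3.02815150e-06,
        1.13906792e+00, -8.45690807e-02]), 'dq': array([ 0.00042131, -0.00215108, -0.00276813,  0.00015686,  0.00144266,
       -0.00033328]), 'effort': array([ 1.19479108e-03, -4.98024702e+01, -2.85704023e+01,  6.99572638e-02,
        2.38743599e-02, -1.14592485e-04]), 'tcp_pos': array([0.18316126, 0.51827161, 0.19876359]), 'tool_rot': array([-3.14059758e+00, -8.15944726e-05,  2.80176177e+00]), 'force': array([ 1.17400438,  0.57830876, -0.08318017]), 'torque': array([-0.01839222,  0.00253035, -0.05264844]), 'grip_force': 0.0, 'opening': 0.09304970891045757}
```

View pics/scene0.png

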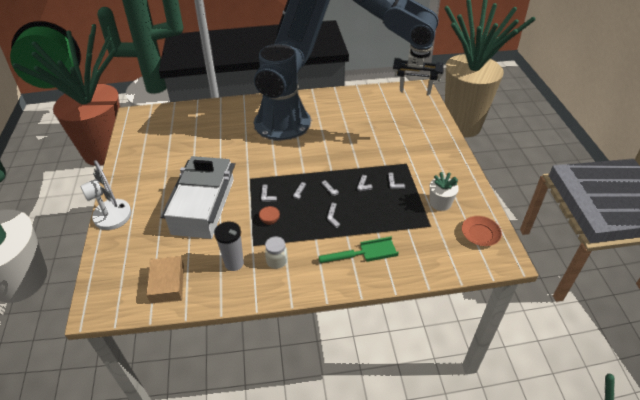

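View pics/side0.png

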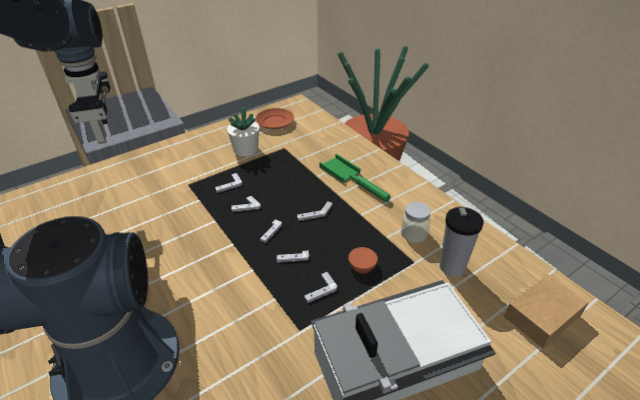

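Six braces on the mat. In the side view they are at about (230,185), (246,206), (316,212), (272,231), (293,257) and (322,289). The dish is at (363,260), and the hatch handle, on the robot's side of the box, is at (366,335).

```bash
cat > h.py <<'E'
from rig import env
import numpy as np, cv2
from scipy.spatial.transform import Rotation as Rn
def ray(m,uv):
    p=cv2.undistortPoints(np.array(uv,float).reshape(-1,1,2),m["mtx"],np.array(m["D"],float)).reshape(-1,2)
    R=cv2.Rodrigues(np.array(m["rvec"],float))[0]; t=np.array(m["tvec"],float).ravel()
    d=np.c_[p,np.ones(len(p))]@R; return -R.T@t,d
def plane(m,uv,z):
    c,d=ray(m,uv); return c+d*((z-c[2])/d[:,2])[:,None]
def two(ms,uvs):
    A=np.zeros((3,3));b=np.zeros(3);cs=[]
    for m,uv in zip(ms,uvs):
        c,d=ray(m,[uv]);d=d[0]/np.linalg.norm(d[0]);P=np.eye(3)-np.outer(d,d);A+=P;b+=P@c
    return np.linalg.solve(A,b)
def go(x,y,z,yaw,s=None):
    "row from the measured pose to a pointing-down pose"
    s=s or env.read_state(); R=Rn.from_euler('xyz',s["tool_rot"])
    T=Rn.from_euler('xyz',[np.pi,0,yaw])
    d=R.inv().apply(np.array([x,y,z])-s["tcp_pos"]); r=(R.inv()*T).as_rotvec()
    return np.round(np.r_[d,r],3).tolist()
E
python3 - <<'E'
from h import *
for n in("scene","side"):
    m=env.camera_model(n);im=cv2.imread(f"pics/{n}0.png")
    hsv=cv2.cvtColor(im,cv2.COLOR_BGR2HSV)
    g=((hsv[...,2]>100)&(hsv[...,1]<60)).astype(np.uint8)
    dark=(hsv[...,2]<60).astype(np.uint8)
    k,_=cv2.findContours(cv2.morphologyEx(dark,cv2.MORPH_CLOSE,np.ones((9,9))),0,1)
    for c in k:
        if cv2.contourArea(c)>3000: 
            x,y,w,h=cv2.boundingRect(c)
            if (n=="scene" and x>200 and y>150) or (n=="side" and x>150 and y>100):
                q=cv2.boxPoints(cv2.minAreaRect(c));print(n,"mat?",cv2.contourArea(c),plane(m,cv2.approxPolyDP(c,8,True).reshape(-1,2),.003)[:,:2].round(3).tolist())
    k,_=cv2.findContours(g,0,1)
    for c in k:
        M=cv2.moments(c)
        if 25<M["m00"]<500:
            u=[M["m10"]/M["m00"],M["m01"]/M["m00"]];p=plane(m,[u],.013)[0]
            if .2<p[0]<.9 and abs(p[1])<.6: print(n,np.round(u),M["m00"],p.round(3))
# box by two views
sm,dm=env.camera_model("scene"),env.camera_model("side")
print("handle top",two([sm,dm],[(203,161),(366,333)]))
p=plane(sm,[(187,157),(234,159),(216,222),(166,215)],.105);print(p.round(3))
p=plane(dm,[(430,285),(494,350)],.1);print(p.round(3))
s=env.read_state();w=env.camera_model("wrist");R=cv2.Rodrigues(w["rvec"])[0];print("wrist",w["mtx"][0],w["D"],-R.T@np.ravel(w["tvec"]),R[2])
E
```

```text
scene mat? 10535.5 [[0.682, 0.456], [0.36, 0.46], [0.348, -0.149], [0.675, -0.154]]
scene [323. 284.] 40.5 [0.879 0.053 0.013]
scene [390. 276.] 31.5 [0.883 0.267 0.013]
scene [356. 277.] 42.5 [0.87  0.16  0.013]
scene [220. 284.] 63.0 [ 0.833 -0.267  0.013]
scene [485. 263.] 31.0 [0.88  0.587 0.013]
scene [187. 282.] 80.0 [ 0.809 -0.374  0.013]
scene [238. 253.] 194.0 [ 0.717 -0.207  0.013]
scene [419. 261.] 56.5 [0.84  0.374 0.013]
scene [158. 238.] 30.0 [ 0.608 -0.48   0.013]
scene [333. 215.] 108.0 [0.591 0.129 0.013]
scene [266. 194.] 92.5 [ 0.45  -0.096  0.013]
scene [299. 190.] 74.0 [0.447 0.027 0.013]
scene [330. 188.] 75.0 [0.452 0.141 0.013]
scene [363. 183.] 88.0 [0.449 0.269 0.013]
scene [394. 182.] 84.5 [0.458 0.386 0.013]
scene [438. 162.] 41.0 [0.372 0.587 0.013]
scene [166. 171.] 61.0 [ 0.258 -0.48   0.013]
scene [251. 224.] 145.0 [ 0.593 -0.159  0.013]
side mat? 19639.5 [[0.351, 0.455], [0.344, -0.155], [0.679, -0.159], [0.683, 0.451]]
side mat? 3071.5 [[1.088, 0.278], [1.036, -0.016], [1.047, -0.527], [1.102, -0.499]]
side [305. 387.] 104.0 [ 0.279 -0.275  0.013]
si
[... 322 characters left out ...]
236.] 91.5 [0.24  0.255 0.013]
side [271. 229.] 139.5 [0.449 0.137 0.013]
side [374. 208.] 32.5 [0.722 0.044 0.013]
side [316. 212.] 182.5 [0.583 0.125 0.013]
side [158. 217.] 82.0 [0.222 0.361 0.013]
side [247. 204.] 177.0 [0.446 0.263 0.013]
side [231. 183.] 139.5 [0.452 0.38  0.013]
side [326. 148.] 37.5 [0.789 0.362 0.013]
handle top [ 0.38659232 -0.31131818  0.14611724]
[[ 0.301 -0.377  0.105]
 [ 0.341 -0.201  0.105]
 [ 0.651 -0.266  0.105]
 [ 0.594 -0.434  0.105]]
[[ 0.592 -0.282  0.1  ]
 [ 0.577 -0.458  0.1  ]]
wrist [277.53262021   0.         316.87094729] [0.00848359 0.         0.         0.         0.        ] [0.11061257 0.54468484 0.38429326] [ 0.25577287 -0.09134532 -0.9624117 ]
```

Run:
```python
import cv2,numpy as np
a=cv2.imread("pics/side0.png")[270:400,290:510]; b=cv2.imread("pics/scene0.png")[140:250,150:260]
a=cv2.resize(a,(660,390),interpolation=2)
cv2.imwrite("pics/box.png",a)
```

```text
(no output)
```

View pics/box.png

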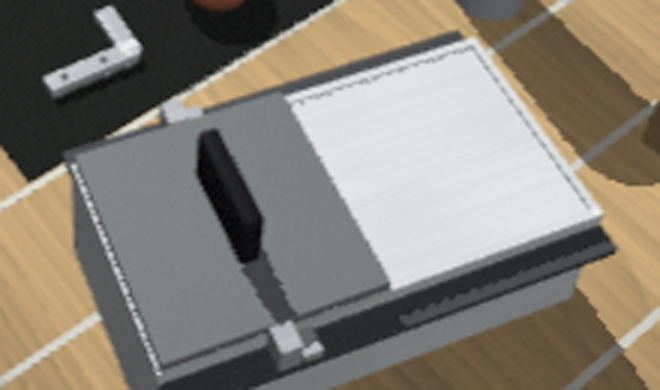

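Run:
```python
from h import *
dm=env.camera_model("side");sm=env.camera_model("scene")
f=lambda l:[(u/3+290,v/3+270) for u,v in l]
h=plane(dm,f([(76,162),(160,372),(283,95),(393,287)]),.109);print(h.round(3),np.mean(h,0))
d=plane(dm,f([(283,95),(393,287),(475,42),(603,213)]),.100);print(d.round(3))
e=h[2]-h[0];e2=h[3]-h[1];g=h[0]-h[1];g2=h[2]-h[3]
for v in(e,e2):print(np.linalg.norm(v),np.degrees(np.arctan2(v[1],v[0])))
for v in(g,g2):print(np.linalg.norm(v),np.degrees(np.arctan2(v[1],v[0]))-90)
k=plane(dm,f([(205,130),(255,213)]),.153);print(k,k.mean(0))
print("tumbler lid",plane(sm,[(229,229)],.168),plane(dm,[(464,215)],.168),"jar",plane(dm,[(417,210)],.085),"dish",plane(dm,[(363,254)],.03),"succ",plane(dm,[(243,124)],.1), plane(sm,[(446,184)],.1))
```

```text
[[ 0.339 -0.226  0.109]
 [ 0.298 -0.367  0.109]
 [ 0.481 -0.264  0.109]
 [ 0.441 -0.406  0.109]] [ 0.38995488 -0.31550803  0.109     ]
[[ 0.486 -0.259  0.1  ]
 [ 0.446 -0.403  0.1  ]
 [ 0.625 -0.303  0.1  ]
 [ 0.588 -0.443  0.1  ]]
0.14670070720875925 -14.819247911893045
0.14821623524999872 -15.236820063251486
0.14639978126078998 -16.093431049519566
0.14745408517600608 -15.49687753378619
[[ 0.39953041 -0.2785916   0.153     ]
 [ 0.38682444 -0.3404031   0.153     ]] [ 0.39317743 -0.30949735  0.153     ]
tumbler lid [[ 0.74560105 -0.21659627  0.168     ]] [[ 0.74865637 -0.21993628  0.168     ]] jar [[ 0.75013234 -0.08539652  0.085     ]] dish [[ 0.57832343 -0.08440305  0.03      ]] succ [[0.58038327 0.52173562 0.1       ]] [[0.58640584 0.53402148 0.1       ]]
```

Run:
```python
from h import *
print(go(.48,.1,.35,1.304))
```

```text
[-0.419, -0.296, -0.151, -0.001, 0.001, 1.498]
```

```bash
echo '[[[-0.1, -0.07, -0.15, 0, 0, 0.15, 0.09], [-0.42, -0.3, -0.15, 0, 0, 1.5, 0.09], [-0.42, -0.3, -0.15, 0, 0, 1.5, 0.09], [-0.42, -0.3, -0.15, 0, 0, 1.5, 0.09], [-0.42, -0.3, -0.15, 0, 0, 1.5, 0.09], [-0.42, -0.3, -0.15, 0, 0, 1.5, 0.09], [-0.42, -0.3, -0.15, 0, 0, 1.5, 0.09], [-0.42, -0.3, -0.15, 0, 0, 1.5, 0.09], [-0.42, -0.3, -0.15, 0, 0, 1.5, 0.09], [-0.42, -0.3, -0.15, 0, 0, 1.5, 0.09]]]' | python3 shift.py
python3 - <<'E'
from h import *
print(go(.48,.1,.35,1.304))
E
```

```text
time: 1.1
tcp_pos: [0.4536, 0.1315, 0.3391]
tool_rot: [-3.141, -0.0, 1.295]
force: [-0.2, 1.1, -0.2]
opening: 0.0897
grip_force: 0.0
[-0.023, 0.034, -0.011, -0.0, -0.0, -0.009]
```

```bash
echo '[[[-0.02, 0.03, -0.01, 0, 0, 0, 0.09], [-0.02, 0.03, -0.01, 0, 0, 0, 0.09], [-0.02, 0.03, -0.01, 0, 0, 0, 0.09], [-0.02, 0.03, -0.01, 0, 0, 0, 0.09]]]' | python3 shift.py
cat >> h.py <<'E'
def braces(m,im):
    "contours of grey braces -> origin, yaw, bend angle, short leg length"
    hsv=cv2.cvtColor(im,cv2.COLOR_BGR2HSV)
    g=((hsv[...,2]>95)&(hsv[...,1]<60)).astype(np.uint8)
    g=cv2.morphologyEx(g,cv2.MORPH_CLOSE,np.ones((3,3)))
    out=[]
    for c in cv2.findContours(g,0,1)[0]:
        if not 150<cv2.contourArea(c)<6000: continue
        P=plane(m,c.reshape(-1,2),.013)[:,:2]; cen=P.mean(0)
        if .33<cen[0]<.7 and -.18<cen[1]<.47:
            (a,b),(w,l),_=cv2.minAreaRect((P*1000).astype(np.float32))
            q=cv2.approxPolyDP((P*1000).astype(np.float32),6,True).reshape(-1,2)
            out.append((cen,cv2.contourArea((P*1000).astype(np.float32)),sorted((w,l)),q))
    return out
E
python3 - <<'E'
from h import *
m=env.camera_model("wrist");im=env.read_camera("wrist");cv2.imwrite("pics/w1.png",im)
for c,A,wl,q in braces(m,im): print(c.round(3),round(A),np.round(wl),q.round().astype(int).tolist())
print(env.read_state()["tcp_pos"])
E
```

```text
time: 1.5
tcp_pos: [0.4759, 0.1068, 0.3483]
tool_rot: [-3.141, 0.0, 1.303]
force: [0.9, 0.2, 0.7]
opening: 0.09
grip_force: 0.0
[ 0.446 -0.093] 2149 [59. 81.] [[483, -61], [467, -59], [460, -94], [404, -86], [396, -106], [471, -117]]
[0.445 0.028] 1518 [27. 81.] [[410, 51], [405, 40], [472, 2], [484, 18], [475, 29], [460, 27]]
[0.449 0.14 ] 1401 [24. 82.] [[479, 166], [408, 128], [414, 115], [482, 144]]
[0.583 0.13 ] 1890 [ 39. 113.] [[643, 133], [632, 145], [597, 126], [537, 150], [530, 135], [601, 108]]
[0.446 0.27 ] 1770 [55. 73.] [[473, 243], [473, 294], [457, 295], [456, 264], [405, 287], [402, 272]]
[0.443 0.378] 1255 [19. 81.] [[484, 380], [406, 391], [403, 379], [477, 365]]
[0.4758317  0.10695195 0.34836363]
```

View pics/w1.png

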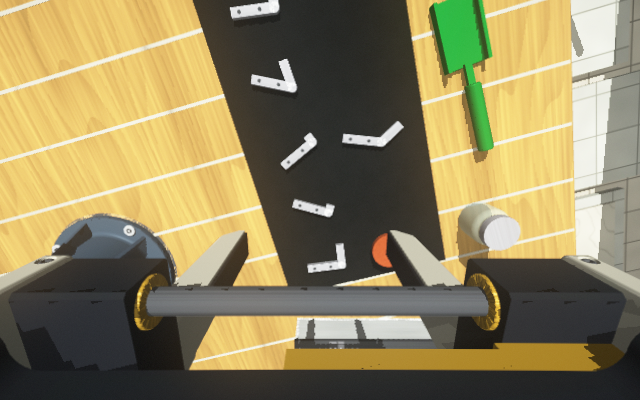

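Along the mat the wrist view shows:

| Pixel | Brace |
|---|---|
| (255,10) | L-shaped, so sound, though cut by the picture edge (the other cameras show a right angle) |
| (275,78) | closed |
| (300,150) | stub |
| (372,135) | open |
| (315,208) | stub |
| (328,258) | sound |

The odd ones are one open, one closed and two stubs. The hatch comes first.

Run:
```python
from h import *
print(go(.391,-.313,.24,1.304))
```

```text
[-0.427, 0.029, 0.108, -0.001, 0.0, -0.001]
```

```bash
echo '[[[-0.427, 0.029, 0.0, 0, 0, 0, 0.09], [-0.427, 0.029, 0.0, 0, 0, 0, 0.09], [-0.427, 0.029, 0.0, 0, 0, 0, 0.09], [-0.427, 0.029, 0.0, 0, 0, 0, 0.09], [-0.427, 0.029, 0.0, 0, 0, 0, 0.09], [-0.427, 0.029, 0.0, 0, 0, 0, 0.09], [-0.427, 0.029, 0.0, 0, 0, 0, 0.09], [-0.427, 0.029, 0.0, 0, 0, 0, 0.09], [-0.427, 0.029, 0.0, 0, 0, 0, 0.09], [-0.427, 0.029, 0.09, 0, 0, 0, 0.09]]]' | python3 shift.py;echo '[[[0, 0, 0.05, 0, 0, 0, 0.09], [0, 0, 0.05, 0, 0, 0, 0.09], [0, 0, 0.05, 0, 0, 0, 0.09]]]' | python3 shift.py
python3 - <<'E'
from h import *
print(go(.391,-.313,.24,1.304))
cv2.imwrite("pics/w2.png",env.read_camera("wrist"))
E
```

```text
time: 2.55
tcp_pos: [0.3923, -0.3169, 0.3024]
tool_rot: [3.133, 0.005, 1.3]
force: [1.2, -0.5, -0.6]
opening: 0.0902
grip_force: 0.0
time: 2.85
tcp_pos: [0.3915, -0.3127, 0.2499]
tool_rot: [-3.141, -0.0, 1.303]
force: [0.6, 0.8, 0.9]
opening: 0.0903
grip_force: 0.0
[-0.0, -0.0, 0.01, -0.0, -0.0, -0.001]
```

View pics/w2.png

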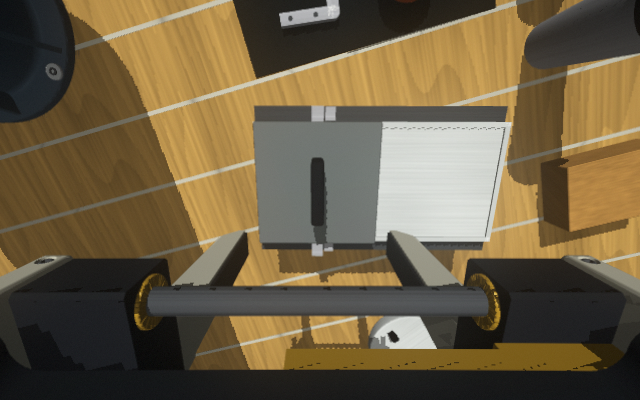

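Run:
```python
from h import *
m=env.camera_model("wrist");print(plane(m,[(318,160),(318,226)],.153),plane(m,[(255,122),(262,243),(381,122),(377,243)],.109))
```

```text
[[ 0.40212041 -0.27536834  0.153     ]
 [ 0.38324981 -0.34459106  0.153     ]] [[ 0.34330683 -0.22069929  0.109     ]
 [ 0.30383994 -0.36434531  0.109     ]
 [ 0.4811082  -0.25843213  0.109     ]
 [ 0.44588203 -0.4034022   0.109     ]]
```

The wrist view puts the handle between the fingers at (318,160–226), with centre (0.393, -0.310). Its length (72 mm) and angle match, so I go down and grip.

```bash
echo '[[[0.002, 0, 0.05, 0, 0, 0, 0.09], [0.002, 0, 0.09, 0, 0, 0, 0.09], [0.002, 0, 0.117, 0, 0, 0, 0.09], [0.002, 0, 0.117, 0, 0, 0, 0.09], [0.002, 0, 0.117, 0, 0, 0, 0.09], [0.002, 0, 0.117, 0, 0, 0, 0.0], [0.002, 0, 0.117, 0, 0, 0, 0.0], [0.002, 0, 0.117, 0, 0, 0, 0.0], [0.002, 0, 0.117, 0, 0, 0, 0.0], [0.002, 0, 0.117, 0, 0, 0, 0.0]]]' | python3 shift.py;echo '[[[0, 0, 0, 0, 0, 0, 0], [0, 0, 0, 0, 0, 0, 0], [0, 0, 0, 0, 0, 0, 0], [0, 0, 0, 0, 0, 0, 0]]]' | python3 shift.py
```

```text
time: 3.9
tcp_pos: [0.3916, -0.3113, 0.1319]
tool_rot: [3.141, 0.0, 1.302]
force: [-0.7, -0.1, 0.1]
opening: 0.0544
grip_force: 0.0
time: 4.3
tcp_pos: [0.3915, -0.3113, 0.1317]
tool_rot: [-3.142, -0.0, 1.302]
force: [0.1, 0.6, -0.6]
opening: 0.0226
grip_force: 0.0
```

```bash
echo '[[[0, 0, 0, 0, 0, 0, 0], [0, 0, 0, 0, 0, 0, 0], [0, 0, 0, 0, 0, 0, 0], [0, 0, 0, 0, 0, 0, 0]]]' | python3 shift.py;echo '[[[0, 0, -0.006, 0, 0, 0, 0], [0, 0, -0.011, 0, 0, 0, 0], [0, 0, -0.011, 0, 0, 0, 0], [0, 0, -0.011, 0, 0, 0, 0]]]' | python3 shift.py
```

```text
time: 4.7
tcp_pos: [0.392, -0.3114, 0.1317]
tool_rot: [3.141, 0.0, 1.302]
force: [5.0, -1.3, -2.5]
opening: 0.0127
grip_force: 30.0
time: 5.1
tcp_pos: [0.3919, -0.3114, 0.1426]
tool_rot: [3.141, 0.0, 1.302]
force: [6.2, -0.9, -3.7]
opening: 0.0126
grip_force: 30.0
```

```bash
echo '[[[0, 0.015, 0, 0, 0, 0, 0], [0, 0.03, 0, 0, 0, 0, 0], [0, 0.05, 0, 0, 0, 0, 0], [0, 0.07, 0, 0, 0, 0, 0], [0, 0.09, 0, 0, 0, 0, 0], [0, 0.11, 0, 0, 0, 0, 0], [0, 0.13, 0, 0, 0, 0, 0], [0, 0.142, 0, 0, 0, 0, 0], [0, 0.144, 0, 0, 0, 0, 0], [0, 0.144, 0, 0, 0, 0, 0]]]' | python3 shift.py;echo '[[[0, 0, 0.006, 0, 0, 0, 0], [0, 0, 0.01, 0, 0, 0, 0], [0, 0, 0.01, 0, 0, 0, 0]]]' | python3 shift.py
```

```text
time: 6.1
tcp_pos: [0.5298, -0.3495, 0.1419]
tool_rot: [-3.14, -0.0, 1.302]
force: [0.9, -2.7, -3.2]
opening: 0.013
grip_force: 30.0
time: 6.4
tcp_pos: [0.5298, -0.3495, 0.1321]
tool_rot: [-3.141, 0.0, 1.302]
force: [-2.0, -2.5, -3.4]
opening: 0.013
grip_force: 30.0
```

```bash
echo '[[[0, 0, 0, 0, 0, 0, 0.06], [0, 0, 0, 0, 0, 0, 0.06], [0, 0, 0, 0, 0, 0, 0.06], [0, 0, 0, 0, 0, 0, 0.06], [0, 0, 0, 0, 0, 0, 0.06], [0, 0, 0, 0, 0, 0, 0.06], [0, 0, -0.05, 0, 0, 0, 0.06], [0, 0, -0.1, 0, 0, 0, 0.06], [0, 0, -0.15, 0, 0, 0, 0.06], [0, 0, -0.2, 0, 0, 0, 0.06]]]' | python3 shift.py;python3 - <<'E'
from h import *
print(go(.47,.17,.33,1.304))
E
```

```text
time: 7.4
tcp_pos: [0.53, -0.3493, 0.3349]
tool_rot: [3.141, 0.0, 1.302]
force: [0.7, -1.1, -0.1]
opening: 0.0599
grip_force: 0.0
[0.485, -0.196, 0.005, 0.0, 0.0, -0.002]
```

```bash
echo '[[[0.485, -0.196, 0, 0, 0, 0, 0.06], [0.485, -0.196, 0, 0, 0, 0, 0.06], [0.485, -0.196, 0, 0, 0, 0, 0.06], [0.485, -0.196, 0, 0, 0, 0, 0.06], [0.485, -0.196, 0, 0, 0, 0, 0.06], [0.485, -0.196, 0, 0, 0, 0, 0.06], [0.485, -0.196, 0, 0, 0, 0, 0.06], [0.485, -0.196, 0, 0, 0, 0, 0.06], [0.485, -0.196, 0, 0, 0, 0, 0.06], [0.485, -0.196, 0, 0, 0, 0, 0.06]]]' | python3 shift.py; echo '[[[0.02, -0.01, 0, 0, 0, 0, 0.06], [0.02, -0.01, 0, 0, 0, 0, 0.06], [0.02, -0.01, 0, 0, 0, 0, 0.06]]]' | python3 shift.py
python3 - <<'E'
from h import *
m=env.camera_model("wrist");im=env.read_camera("wrist");cv2.imwrite("pics/w3.png",im)
for c,A,wl,q in braces(m,im): print(c.round(3),round(A),np.round(wl),q.round().astype(int).tolist())
d=env.read_camera("side");cv2.imwrite("pics/s3.png",d)
for c,A,wl,q in braces(env.camera_model("side"),d): print(c.round(3),round(A),np.round(wl),q.round().astype(int).tolist())
E
```

```text
time: 8.4
tcp_pos: [0.4723, 0.1491, 0.333]
tool_rot: [3.141, -0.0, 1.302]
force: [0.4, 0.4, -0.4]
opening: 0.06
grip_force: 0.0
time: 8.7
tcp_pos: [0.4686, 0.1689, 0.3327]
tool_rot: [3.142, 0.0, 1.303]
force: [0.3, 0.3, 0.1]
opening: 0.0602
grip_force: 0.0
[ 0.562 -0.052] 6356 [ 61. 155.] [[526, 23], [548, -107], [600, -121], [607, -92], [570, -6]]
[0.445 0.029] 1609 [29. 82.] [[405, 39], [465, 2], [485, 19], [418, 55]]
[0.449 0.14 ] 1461 [25. 83.] [[478, 168], [410, 130], [413, 115], [481, 144]]
[0.583 0.131] 2016 [ 40. 113.] [[643, 132], [631, 146], [598, 127], [536, 150], [530, 134], [600, 108]]
[0.445 0.271] 1804 [55. 74.] [[476, 247], [472, 295], [458, 296], [455, 264], [412, 287], [400, 274], [460, 244]]
[0.454 0.387] 1788 [54. 81.] [[489, 416], [473, 419], [467, 381], [407, 392], [403, 376], [477, 365]]
[ 0.444 -0.099] 2049 [59. 81.] [[482, -68], [467, -64], [459, -99], [399, -92], [397, -111], [471, -119]]
[0.443 0.023] 1641 [30. 79.] [[484, 16], [413, 50], [403, 33], [464, -4]]
[ 0.579 -0.169] 1529 [ 11. 365.] [[772, -166], [406, -164], [432, -173], [729, -169], [757, -177]]
[0.582 0.126] 2212 [ 44. 112.] [[642, 134], [636, 144], [591, 124], [539, 146], [530, 128], [594, 101]]
[0.441 0.265] 2303 [60. 73.] [[475, 244], [474, 288], [458, 294], [448, 264], [409, 286], [401, 276], [402, 266], [460, 234]]
[0.448 0.38 ] 2229 [53. 94.] [[487, 413], [475, 416], [460, 379], [406, 388], [405, 366], [472, 358], [484, 373]]
```

View pics/w3.png

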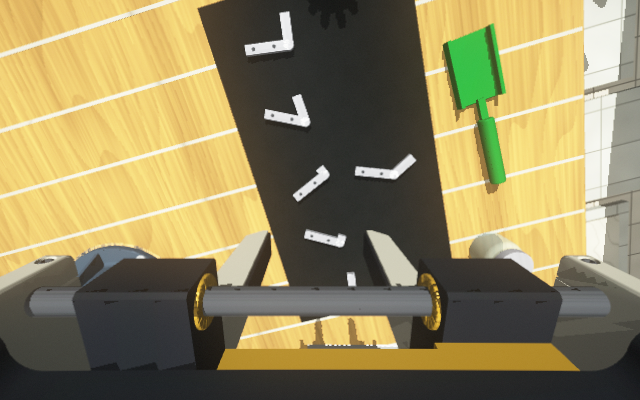

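View pics/s3.png

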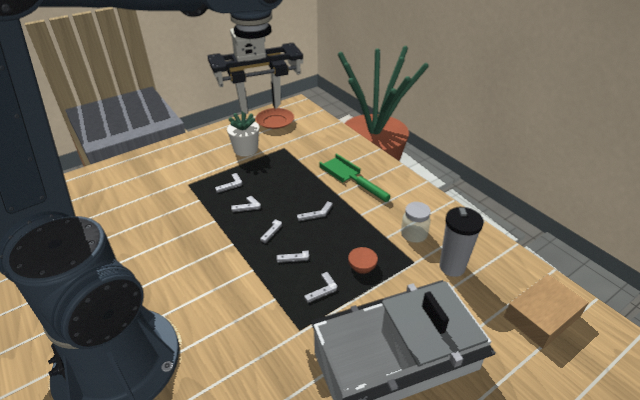

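The hatch is open, with the cavity clear at (370,350) in the side view. The six braces are unchanged, and the far brace at (285,30) in the wrist view is a true right angle. First is the nearer stub: origin (0.446, 0.027), leg at -30°.

Run:
```python
from h import *
print(go(.443,.029,.12,2.618))
```

```text
[-0.141, 0.012, 0.213, -0.0, 0.0, -1.317]
```

```bash
echo '[[[-0.141, 0.012, 0.213, 0, 0, -1.317, 0.05], [-0.141, 0.012, 0.213, 0, 0, -1.317, 0.05], [-0.141, 0.012, 0.213, 0, 0, -1.317, 0.05], [-0.141, 0.012, 0.213, 0, 0, -1.317, 0.05], [-0.141, 0.012, 0.213, 0, 0, -1.317, 0.05], [-0.141, 0.012, 0.213, 0, 0, -1.317, 0.05], [-0.141, 0.012, 0.213, 0, 0, -1.317, 0.05], [-0.141, 0.012, 0.213, 0, 0, -1.317, 0.05], [-0.141, 0.012, 0.213, 0, 0, -1.317, 0.05], [-0.141, 0.012, 0.213, 0, 0, -1.317, 0.05]]]' | python3 shift.py
python3 - <<'E'
from h import *
print(go(.443,.029,.022,2.618))
m=env.camera_model("wrist");im=env.read_camera("wrist");cv2.imwrite("pics/w4.png",im)
for c,A,wl,q in braces(m,im): print(c.round(3),round(A),np.round(wl),q.round().astype(int).tolist())
E
```

```text
time: 9.8
tcp_pos: [0.4428, 0.0289, 0.1198]
tool_rot: [3.142, 0.0, 2.619]
force: [0.6, -0.2, -0.5]
opening: 0.0503
grip_force: 0.0
[-0.0, 0.0, 0.098, 0.0, 0.0, 0.001]
[ 0.566 -0.041] 7828 [ 80. 226.] [[517, -147], [538, -114], [545, -117], [543, -98], [608, 15], [661, 4], [667, 14], [602, 50], [585, 40], [489, -126]]
[0.543 0.055] 1811 [31. 79.] [[501, 51], [573, 38], [580, 61], [552, 72], [520, 69]]
[ 0.471 -0.073] 1828 [36. 84.] [[453, -31], [447, -54], [461, -95], [489, -111], [502, -89]]
[0.555 0.132] 978 [19. 58.] [[526, 133], [576, 114], [586, 129], [536, 150]]
[ 0.425 -0.1  ] 957 [21. 61.] [[396, -105], [445, -113], [457, -94], [397, -86]]
[0.444 0.028] 1389 [25. 81.] [[404, 41], [467, 2], [484, 20], [414, 53]]
[0.448 0.14 ] 1415 [25. 81.] [[408, 125], [415, 114], [480, 143], [484, 155], [475, 168]]
[0.443 0.268] 2242 [59. 75.] [[400, 275], [464, 237], [476, 249], [472, 295], [457, 295], [454, 265], [406, 288]]
```

View pics/w4.png

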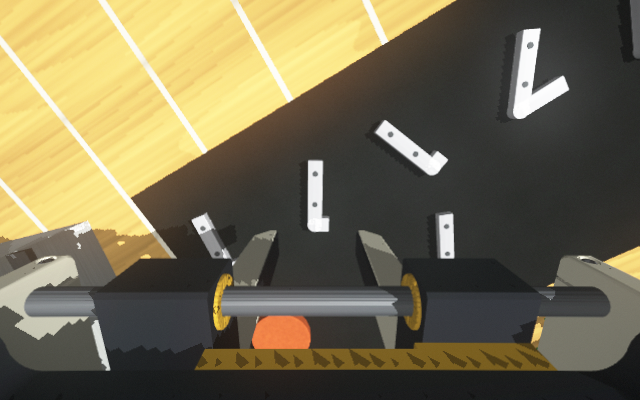

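The stub stands upright in the picture at (316,195), centred between the jaws. I go down, grip and lift.

```bash
echo '[[[0, 0, 0.04, 0, 0, 0, 0.05], [0, 0, 0.08, 0, 0, 0, 0.05], [0, 0, 0.098, 0, 0, 0, 0.05], [0, 0, 0.098, 0, 0, 0, 0.05], [0, 0, 0.098, 0, 0, 0, 0], [0, 0, 0.098, 0, 0, 0, 0], [0, 0, 0.098, 0, 0, 0, 0], [0, 0, 0.098, 0, 0, 0, 0], [0, 0, 0.098, 0, 0, 0, 0], [0, 0, 0.098, 0, 0, 0, 0]]]' | python3 shift.py; echo '[[[0, 0, 0, 0, 0, 0, 0], [0, 0, -0.05, 0, 0, 0, 0], [0, 0, -0.1, 0, 0, 0, 0], [0, 0, -0.15, 0, 0, 0, 0], [0, 0, -0.18, 0, 0, 0, 0], [0, 0, -0.18, 0, 0, 0, 0]]]' | python3 shift.py;  python3 - <<'E'
from h import *
print(go(.392,-.316,.2,2.875))
E
```

```text
time: 10.85
tcp_pos: [0.4428, 0.03, 0.0219]
tool_rot: [3.141, 0.0, 2.619]
force: [-0.0, -0.5, -0.2]
opening: 0.0067
grip_force: 0.0
time: 11.45
tcp_pos: [0.4446, 0.0299, 0.2055]
tool_rot: [3.138, 0.006, 2.619]
force: [0.4, 0.3, -0.5]
opening: 0.0007
grip_force: 0.0
[-0.127, -0.326, 0.005, 0.003, 0.007, -0.256]
```

Run:
```python
from h import *
m=env.camera_model("wrist");im=env.read_camera("wrist");cv2.imwrite("pics/w5.png",im)
for c,A,wl,q in braces(m,im): print(c.round(3),round(A),np.round(wl),q.round().astype(int).tolist())
print(env.read_state()["tcp_pos"])
```

```text
[ 0.537 -0.002] 826 [29. 44.] [[512, -3], [549, -22], [558, -10], [552, -5], [558, 2], [533, 4], [535, 18]]
[ 0.52  -0.037] 1195 [41. 42.] [[507, -12], [501, -38], [524, -66], [541, -33]]
[0.582 0.13 ] 1963 [ 39. 114.] [[528, 134], [602, 108], [643, 133], [635, 146], [595, 126], [535, 149]]
[ 0.446 -0.093] 2119 [57. 81.] [[396, -105], [472, -116], [481, -63], [465, -59], [461, -95], [399, -87]]
[0.444 0.028] 1344 [24. 80.] [[404, 41], [466, 2], [485, 20], [411, 53]]
[0.448 0.14 ] 1401 [25. 81.] [[412, 117], [483, 144], [477, 168], [409, 130]]
[0.443 0.269] 2096 [58. 74.] [[401, 270], [461, 239], [475, 246], [472, 296], [456, 292], [454, 265], [406, 288]]
[0.451 0.384] 2249 [61. 82.] [[403, 370], [476, 361], [488, 417], [473, 419], [467, 383], [407, 391]]
[0.44348152 0.02997903 0.20305208]
```

View pics/w5.png

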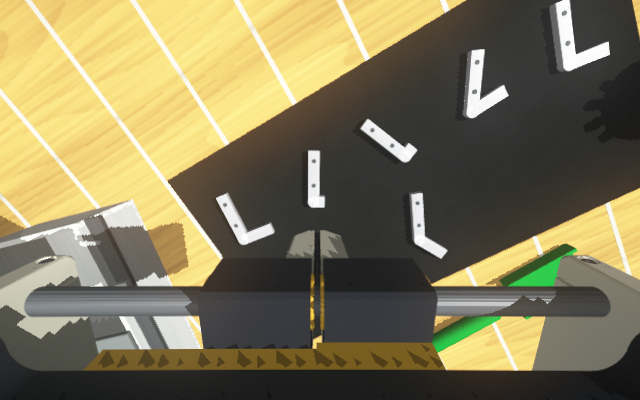

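Run:
```python
from h import *
s=env.read_state();print(s["tool_rot"],s["tcp_pos"])
for n in("wrist","side","scene"):
    m=env.camera_model(n);p=s["tcp_pos"]
    for dz in(0,-.017): print(n,dz,cv2.projectPoints((p+[0,0,dz]).reshape(1,1,3),np.array(m["rvec"]),np.array(m["tvec"]),m["mtx"],np.array(m["D"]))[0].ravel())
a=env.read_camera("side")[120:320,200:420];cv2.imwrite("pics/s5.png",cv2.resize(a,(660,600),interpolation=2))
```

```text
[3.13991675 0.00317513 2.61882855] [0.44348152 0.02997903 0.20305208]
wrist 0 [316.55502386 234.23901604]
wrist -0.017 [316.54340839 225.7079786 ]
side 0 [287.52237127 196.06530127]
side -0.017 [287.91679256 201.84693943]
scene 0 [297.82897121 149.60419971]
scene -0.017 [298.02606603 153.38195118]
```

View pics/s5.png

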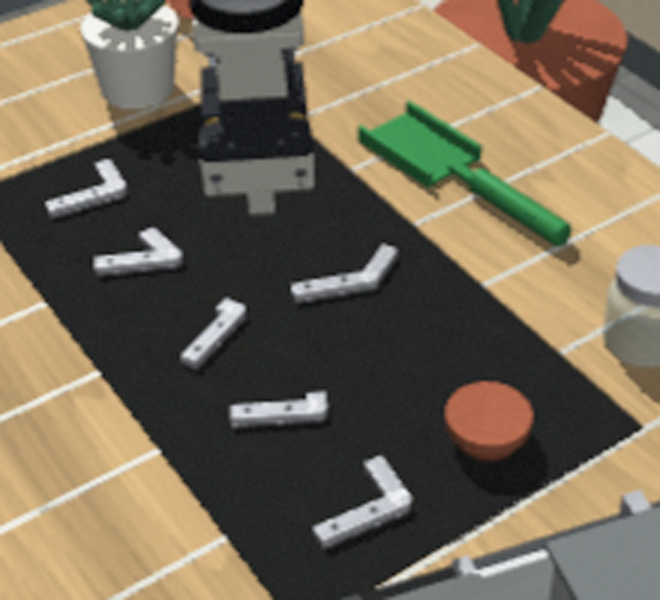

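Run:
```python
from h import *
ms=[env.camera_model(n) for n in("wrist","side")]
for w in((317,231),(317,235)): print(two(ms,[w,(287.3,190.5)]))
print(env.read_state()["tcp_pos"])
a=cv2.imread("pics/w5.png")[200:300,250:390];cv2.imwrite("pics/w5c.png",cv2.resize(a,None,fx=4,fy=4,interpolation=2))
```

```text
[0.44076078 0.03302848 0.21517149]
[0.4415906  0.03215799 0.21613889]
[0.44258968 0.02998975 0.20147843]
```

The side view puts the fingertip at about (287,190), which triangulates to z≈0.215 with the TCP at 0.2015. The tips therefore end about 14 mm above the reported TCP, and that explains the empty close. I go down further, in small steps, watching the force.

```bash
echo '[[[0, 0, 0, 0, 0, 0, 0.05], [0, 0, 0, 0, 0, 0, 0.05], [0, 0, 0.05, 0, 0, 0, 0.05], [0, 0, 0.1, 0, 0, 0, 0.05], [0, 0, 0.15, 0, 0, 0, 0.05], [0, 0, 0.18, 0, 0, 0, 0.05], [0, 0, 0.187, 0, 0, 0, 0.05], [0, 0, 0.187, 0, 0, 0, 0.05]]]' | python3 shift.py; echo '[[[0, 0, 0.003, 0, 0, 0, 0.05], [0, 0, 0.003, 0, 0, 0, 0.05]]]' | python3 shift.py; echo '[[[0, 0, 0.003, 0, 0, 0, 0.05], [0, 0, 0.003, 0, 0, 0, 0.05]]]' | python3 shift.py; echo '[[[0, 0, 0.003, 0, 0, 0, 0.05], [0, 0, 0.003, 0, 0, 0, 0.05]]]' | python3 shift.py
```

```text
time: 12.35
tcp_pos: [0.4421, 0.03, 0.014]
tool_rot: [-3.14, -0.002, 2.619]
force: [0.2, -0.6, 1.2]
opening: 0.0498
grip_force: 0.0
time: 12.55
tcp_pos: [0.4436, 0.0299, 0.0127]
tool_rot: [3.141, 0.002, 2.619]
force: [-0.2, -0.8, 0.8]
opening: 0.0503
grip_force: 0.0
time: 12.75
tcp_pos: [0.443, 0.0299, 0.0091]
tool_rot: [3.141, 0.001, 2.619]
force: [-0.2, 0.5, -0.2]
opening: 0.05
grip_force: 0.0
time: 12.95
tcp_pos: [0.4426, 0.03, 0.0055]
tool_rot: [-3.142, -0.0, 2.619]
force: [0.5, -0.4, 0.2]
opening: 0.0498
grip_force: 0.0
```

```bash
echo '[[[0, 0, 0.003, 0, 0, 0, 0.05], [0, 0, 0.006, 0, 0, 0, 0.05], [0, 0, 0.006, 0, 0, 0, 0.05]]]' | python3 shift.py; echo '[[[0, 0, 0.002, 0, 0, 0, 0.05], [0, 0, 0.002, 0, 0, 0, 0.05]]]' | python3 shift.py; echo '[[[0, 0, 0.002, 0, 0, 0, 0.05], [0, 0, 0.002, 0, 0, 0, 0.05]]]' | python3 shift.py; echo '[[[0, 0, 0.002, 0, 0, 0, 0.05], [0, 0, 0.002, 0, 0, 0, 0.05]]]' | python3 shift.py;python3 - <<'E'
from h import *
a=env.read_camera("side")[180:300,210:370];cv2.imwrite("pics/s6.png",cv2.resize(a,(800,600),interpolation=2))
E
```

```text
time: 13.25
tcp_pos: [0.4425, 0.03, -0.0007]
tool_rot: [-3.141, -0.001, 2.619]
force: [0.2, -0.2, -0.5]
opening: 0.0502
grip_force: 0.0
time: 13.45
tcp_pos: [0.4426, 0.03, -0.0025]
tool_rot: [-3.141, -0.0, 2.619]
force: [0.1, 0.6, 0.5]
opening: 0.05
grip_force: 0.0
time: 13.65
tcp_pos: [0.4426, 0.03, -0.0045]
tool_rot: [-3.141, -0.0, 2.619]
force: [0.5, -0.4, -0.8]
opening: 0.05
grip_force: 0.0
time: 13.85
tcp_pos: [0.4426, 0.03, -0.0065]
tool_rot: [-3.141, -0.0, 2.619]
force: [-0.2, -0.7, -0.3]
opening: 0.05
grip_force: 0.0
```

View pics/s6.png

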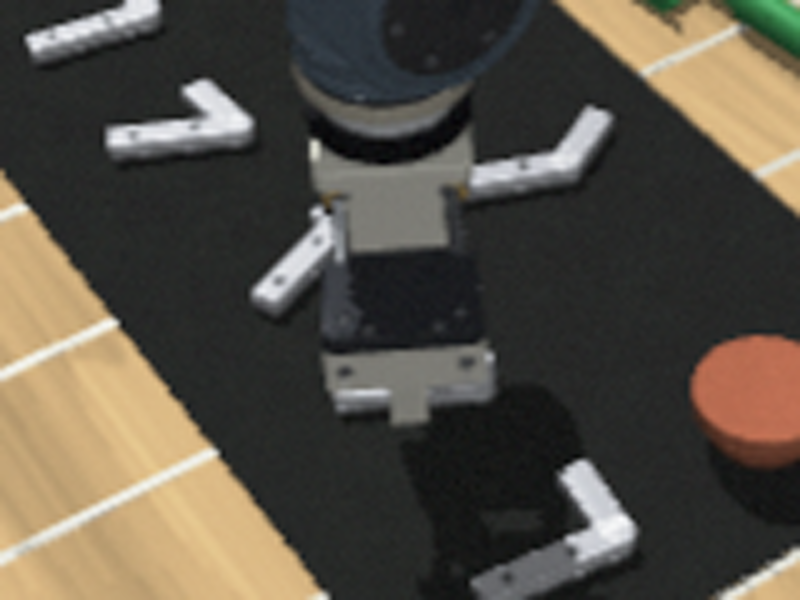

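The near fingertip's lower edge is at about (292,264.6) in the full side picture, just above the stub's far edge. I work out its height.

Run:
```python
from h import *
m=env.camera_model("side")
for z in(0.003,.01,.02,.03): print(z,plane(m,[(292,264.6)],z)[0].round(4))
```

```text
0.003 [0.4309 0.009  0.003 ]
0.01 [0.4278 0.0036 0.01  ]
0.02 [ 0.4234 -0.0042  0.02  ]
0.03 [ 0.419 -0.012  0.03 ]
```

```bash
for i in 1; do echo '[[[0, 0, 0.002, 0, 0, 0, 0.05], [0, 0, 0.002, 0, 0, 0, 0.05]]]' | python3 shift.py|sed -n '2p;4p'; echo '[[[0, 0, 0.002, 0, 0, 0, 0.05], [0, 0, 0.002, 0, 0, 0, 0.05]]]' | python3 shift.py|sed -n '2p;4p'; echo '[[[0, 0, 0.002, 0, 0, 0, 0.05], [0, 0, 0.002, 0, 0, 0, 0.05]]]' | python3 shift.py|sed -n '2p;4p'; done
python3 - <<'E'
from h import *
s=env.read_state();print(s["joint_positions"].round(4))
E
```

```text
tcp_pos: [0.4427, 0.03, -0.0085]
force: [0.5, 0.4, -1.0]
tcp_pos: [0.4426, 0.03, -0.0105]
force: [0.0, 0.7, -0.3]
tcp_pos: [0.4426, 0.03, -0.0125]
force: [-0.8, 0.0, 0.3]
[-0.0374  0.5313  2.0597 -0.      0.5509 -1.0854]
```

```bash
echo '[[[0, 0, 0.002, 0, 0, 0, 0.05], [0, 0, 0.002, 0, 0, 0, 0.05]]]' | python3 shift.py|sed -n '2p;4p'; echo '[[[0, 0, 0.002, 0, 0, 0, 0.05], [0, 0, 0.002, 0, 0, 0, 0.05]]]' | python3 shift.py|sed -n '2p;4p'; echo '[[[0, 0, 0, 0, 0, 0, 0], [0, 0, 0, 0, 0, 0, 0], [0, 0, 0, 0, 0, 0, 0], [0, 0, 0, 0, 0, 0, 0], [0, 0, 0, 0, 0, 0, 0]]]' | python3 shift.py|sed -n '2,6p'
```

```text
tcp_pos: [0.4426, 0.03, -0.0145]
force: [-0.2, 0.2, 0.3]
tcp_pos: [0.4429, 0.03, -0.0161]
force: [-0.8, -0.5, 6.2]
tcp_pos: [0.443, 0.0299, -0.0161]
tool_rot: [3.141, 0.001, 2.619]
force: [-0.3, -1.0, 5.0]
opening: 0.0156
grip_force: 30.6
```

The tips touch the mat at TCP z = -0.016, so they are about 19 mm above the reported TCP. I take that as the offset from now on. The stub is gripped (15.6 mm opening, 30 N), so I lift it and carry it to the box.

```bash
echo '[[[0, 0, -0.03, 0, 0, 0, 0], [0, 0, -0.08, 0, 0, 0, 0], [0, 0, -0.13, 0, 0, 0, 0], [0, 0, -0.18, 0, 0, 0, 0], [0, 0, -0.2, 0, 0, 0, 0], [0, 0, -0.2, 0, 0, 0, 0]]]' | python3 shift.py;  python3 - <<'E'
from h import *
print(go(.392,-.315,.19,2.875))
E
```

```text
time: 16.0
tcp_pos: [0.4441, 0.0299, 0.1863]
tool_rot: [3.139, 0.005, 2.619]
force: [0.7, 0.5, -0.9]
opening: 0.016
grip_force: 30.0
[-0.127, -0.325, -0.004, 0.002, 0.005, -0.256]
```

```bash
echo '[[[-0.127, -0.325, 0, 0, 0, -0.256, 0], [-0.127, -0.325, 0, 0, 0, -0.256, 0], [-0.127, -0.325, 0, 0, 0, -0.256, 0], [-0.127, -0.325, 0, 0, 0, -0.256, 0], [-0.127, -0.325, 0, 0, 0, -0.256, 0], [-0.127, -0.325, 0, 0, 0, -0.256, 0], [-0.127, -0.325, 0, 0, 0, -0.256, 0], [-0.127, -0.325, 0, 0, 0, -0.256, 0], [-0.127, -0.325, 0, 0, 0, -0.256, 0]]]' | python3 shift.py
python3 - <<'E'
from h import *
print(go(.392,-.313,.05,2.875))
E
```

```text
time: 16.9
tcp_pos: [0.3895, -0.3159, 0.1818]
tool_rot: [3.14, -0.002, 2.872]
force: [-0.4, 0.4, -1.3]
opening: 0.0158
grip_force: 30.0
[-0.002, 0.003, 0.132, 0.001, -0.002, -0.003]
```

```bash
echo '[[[0, 0.002, 0.05, 0, 0, 0, 0], [0, 0.002, 0.1, 0, 0, 0, 0], [0, 0.002, 0.132, 0, 0, 0, 0], [0, 0.002, 0.132, 0, 0, 0, 0], [0, 0.002, 0.132, 0, 0, 0, 0.045], [0, 0.002, 0.132, 0, 0, 0, 0.045], [0, 0.002, 0.132, 0, 0, 0, 0.045], [0, 0.002, 0.132, 0, 0, 0, 0.045], [0, 0.002, 0.132, 0, 0, 0, 0.045], [0, 0.002, 0.1, 0, 0, 0, 0.045]]]' | python3 shift.py; echo '[[[0, 0, -0.05, 0, 0, 0, 0.045], [0, 0, -0.1, 0, 0, 0, 0.045], [0, 0, -0.12, 0, 0, 0, 0.045], [0, 0, -0.12, 0, 0, 0, 0.045]]]' | python3 shift.py
python3 - <<'E'
from h import *
print(go(.444,.139,.18,3.613))
m=env.camera_model("wrist");im=env.read_camera("wrist")
cv2.imwrite("pics/w7.png",im)
d=env.read_camera("side")
for c,A,wl,q in braces(env.camera_model("side"),d): print(c.round(3),round(A),np.round(wl),q.round().astype(int).tolist())
E
```

```text
time: 17.9
tcp_pos: [0.3896, -0.3118, 0.0818]
tool_rot: [3.139, -0.005, 2.875]
force: [-0.6, 0.4, 0.4]
opening: 0.045
grip_force: 0.0
time: 18.3
tcp_pos: [0.3921, -0.3141, 0.2069]
tool_rot: [-3.139, 0.005, 2.875]
force: [-0.1, 0.2, 0.2]
opening: 0.0449
grip_force: 0.0
[0.07, 0.451, 0.025, -0.005, 0.004, -0.738]
[ 0.443 -0.099] 2249 [53. 96.] [[482, -68], [467, -64], [459, -99], [399, -92], [395, -110], [465, -122], [478, -113]]
[0.447 0.136] 1788 [29. 87.] [[480, 164], [410, 130], [409, 112], [419, 110], [474, 135], [486, 150]]
[0.569 0.124] 1893 [30. 87.] [[613, 113], [607, 128], [588, 126], [537, 148], [528, 129], [597, 100]]
[0.441 0.265] 2519 [58. 81.] [[477, 248], [474, 288], [465, 295], [445, 265], [407, 288], [400, 262], [462, 232]]
[0.449 0.38 ] 2541 [66. 81.] [[490, 411], [473, 418], [457, 380], [410, 391], [402, 368], [470, 354], [484, 373]]
```

```bash
echo '[[[0.07, 0.451, 0, 0, 0, -0.738, 0.045], [0.07, 0.451, 0, 0, 0, -0.738, 0.045], [0.07, 0.451, 0, 0, 0, -0.738, 0.045], [0.07, 0.451, 0, 0, 0, -0.738, 0.045], [0.07, 0.451, 0, 0, 0, -0.738, 0.045], [0.07, 0.451, 0, 0, 0, -0.738, 0.045], [0.07, 0.451, 0, 0, 0, -0.738, 0.045], [0.07, 0.451, 0, 0, 0, -0.738, 0.045], [0.07, 0.451, 0, 0, 0, -0.738, 0.045], [0.07, 0.451, 0, 0, 0, -0.738, 0.045]]]' | python3 shift.py; echo '[[[0, 0, 0.05, 0, 0, 0, 0.045], [0, 0, 0.08, 0, 0, 0, 0.045], [0, 0, 0.08, 0, 0, 0, 0.045]]]' | python3 shift.py
python3 - <<'E'
from h import *
print(go(.444,.139,-.013,3.613))
m=env.camera_model("wrist");im=env.read_camera("wrist");cv2.imwrite("pics/w8.png",im)
for c,A,wl,q in braces(m,im): print(c.round(3),round(A),np.round(wl),q.round().astype(int).tolist())
E
```

```text
time: 19.4
tcp_pos: [0.4415, 0.1443, 0.2019]
tool_rot: [3.14, -0.002, -2.666]
force: [-0.5, 0.4, -1.2]
opening: 0.0455
grip_force: 0.0
time: 19.7
tcp_pos: [0.4393, 0.1393, 0.1194]
tool_rot: [3.139, -0.009, -2.671]
force: [-0.4, -0.2, 0.4]
opening: 0.045
grip_force: 0.0
[-0.005, -0.003, 0.132, 0.002, -0.009, -0.0]
[0.556 0.291] 716 [23. 47.] [[544, 269], [580, 302], [576, 310], [535, 290]]
[0.412 0.379] 423 [20. 24.] [[402, 368], [418, 366], [422, 389], [405, 392]]
[ 0.668 -0.115] 1146 [16. 99.] [[632, -81], [641, -104], [692, -144], [712, -140]]
[0.536 0.115] 1824 [33. 81.] [[493, 120], [510, 102], [548, 97], [576, 111], [566, 130]]
[0.454 0.249] 3153 [ 77. 102.] [[399, 275], [457, 242], [449, 220], [454, 197], [505, 251], [495, 269], [466, 255], [407, 288]]
[0.447 0.139] 1386 [25. 81.] [[414, 114], [482, 144], [477, 168], [407, 129]]
[ 0.447 -0.094] 1868 [59. 81.] [[396, -105], [473, -116], [480, -60], [465, -57], [457, -99], [400, -91]]
[ 0.51 -0.15] 1055 [  6. 284.] [[380, -147], [664, -149]]
```

```bash
echo '[[[-0.004, -0.001, 0.05, 0, 0, 0, 0.045], [-0.004, -0.001, 0.1, 0, 0, 0, 0.045], [-0.004, -0.001, 0.125, 0, 0, 0, 0.045], [-0.004, -0.001, 0.132, 0, 0, 0, 0.045], [-0.004, -0.001, 0.132, 0, 0, 0, 0.045], [-0.004, -0.001, 0.132, 0, 0, 0, 0], [-0.004, -0.001, 0.132, 0, 0, 0, 0], [-0.004, -0.001, 0.132, 0, 0, 0, 0], [-0.004, -0.001, 0.132, 0, 0, 0, 0], [-0.004, -0.001, 0.132, 0, 0, 0, 0]]]' | python3 shift.py; echo '[[[0, 0, 0, 0, 0, 0, 0], [0, 0, 0, 0, 0, 0, 0], [0, 0, -0.03, 0, 0, 0, 0], [0, 0, -0.08, 0, 0, 0, 0], [0, 0, -0.13, 0, 0, 0, 0], [0, 0, -0.18, 0, 0, 0, 0], [0, 0, -0.2, 0, 0, 0, 0], [0, 0, -0.2, 0, 0, 0, 0]]]' | python3 shift.py;  python3 - <<'E'
from h import *
print(go(.392,-.313,.19,2.875))
E
```

```text
time: 20.75
tcp_pos: [0.4469, 0.1414, -0.0078]
tool_rot: [-3.141, 0.001, -2.67]
force: [-1.0, -0.1, 7.0]
opening: 0.0145
grip_force: 30.0
time: 21.55
tcp_pos: [0.4477, 0.1416, 0.1945]
tool_rot: [-3.14, 0.005, -2.67]
force: [0.1, 0.2, -2.3]
opening: 0.0141
grip_force: 30.0
[0.256, -0.38, 0.004, 0.001, 0.006, 0.738]
```

```bash
echo '[[[0.256, -0.38, 0, 0, 0, 0.738, 0], [0.256, -0.38, 0, 0, 0, 0.738, 0], [0.256, -0.38, 0, 0, 0, 0.738, 0], [0.256, -0.38, 0, 0, 0, 0.738, 0], [0.256, -0.38, 0, 0, 0, 0.738, 0], [0.256, -0.38, 0, 0, 0, 0.738, 0], [0.256, -0.38, 0, 0, 0, 0.738, 0], [0.256, -0.38, 0, 0, 0, 0.738, 0], [0.256, -0.38, 0, 0, 0, 0.738, 0], [0.256, -0.38, 0, 0, 0, 0.738, 0]]]' | python3 shift.py; echo '[[[0, 0, 0, 0, 0, 0, 0], [0, 0, 0, 0, 0, 0, 0]]]' | python3 shift.py
python3 - <<'E'
from h import *
print(go(.392,-.313,.055,2.875))
E
```

```text
time: 22.55
tcp_pos: [0.3894, -0.3171, 0.1898]
tool_rot: [3.141, -0.002, 2.871]
force: [0.4, 0.7, -0.8]
opening: 0.0142
grip_force: 30.0
time: 22.75
tcp_pos: [0.3905, -0.3122, 0.1906]
tool_rot: [3.14, -0.002, 2.875]
force: [-0.0, 0.6, -0.8]
opening: 0.0143
grip_force: 30.0
[-0.002, -0.001, 0.136, 0.001, -0.002, 0.0]
```

```bash
echo '[[[0, 0, 0.05, 0, 0, 0, 0], [0, 0, 0.1, 0, 0, 0, 0], [0, 0, 0.132, 0, 0, 0, 0], [0, 0, 0.132, 0, 0, 0, 0], [0, 0, 0.132, 0, 0, 0, 0.045], [0, 0, 0.132, 0, 0, 0, 0.045], [0, 0, 0.132, 0, 0, 0, 0.045], [0, 0, 0.132, 0, 0, 0, 0.045], [0, 0, 0.132, 0, 0, 0, 0.045], [0, 0, 0.1, 0, 0, 0, 0.045]]]' | python3 shift.py; echo '[[[0, 0, -0.05, 0, 0, 0, 0.045], [0, 0, -0.1, 0, 0, 0, 0.045], [0, 0, -0.12, 0, 0, 0, 0.045], [0, 0, -0.12, 0, 0, 0, 0.045]]]' | python3 shift.py
python3 - <<'E'
from h import *
print(go(.422,.271,.19,2.705))
d=env.read_camera("side")
for c,A,wl,q in braces(env.camera_model("side"),d): print(c.round(3),round(A),np.round(wl),q.round().astype(int).tolist())
E
```

```text
time: 23.75
tcp_pos: [0.3893, -0.3121, 0.0897]
tool_rot: [3.139, -0.005, 2.875]
force: [-0.1, 0.5, 0.4]
opening: 0.0448
grip_force: 0.0
time: 24.15
tcp_pos: [0.3918, -0.3145, 0.2149]
tool_rot: [-3.139, 0.005, 2.875]
force: [0.2, 0.1, -0.7]
opening: 0.0452
grip_force: 0.0
[0.125, 0.573, 0.023, -0.002, 0.006, 0.17]
[ 0.443 -0.099] 2243 [59. 85.] [[482, -68], [467, -64], [459, -99], [399, -92], [395, -110], [465, -122], [478, -113]]
[0.576 0.124] 2211 [ 40. 102.] [[630, 122], [623, 137], [597, 124], [537, 148], [528, 129], [597, 100]]
[0.441 0.265] 2519 [58. 81.] [[477, 248], [474, 288], [465, 295], [445, 265], [407, 288], [400, 262], [462, 232]]
[0.449 0.38 ] 2541 [66. 82.] [[490, 411], [473, 418], [457, 380], [410, 391], [402, 368], [470, 354], [484, 373]]
```

```bash
echo '[[[0.125, 0.573, 0, 0, 0, 0.17, 0.045], [0.125, 0.573, 0, 0, 0, 0.17, 0.045], [0.125, 0.573, 0, 0, 0, 0.17, 0.045], [0.125, 0.573, 0, 0, 0, 0.17, 0.045], [0.125, 0.573, 0, 0, 0, 0.17, 0.045], [0.125, 0.573, 0, 0, 0, 0.17, 0.045], [0.125, 0.573, 0, 0, 0, 0.17, 0.045], [0.125, 0.573, 0, 0, 0, 0.17, 0.045], [0.125, 0.573, 0, 0, 0, 0.17, 0.045], [0.125, 0.573, 0, 0, 0, 0.17, 0.045]]]' | python3 shift.py
python3 - <<'E'
from h import *
print(go(.422,.271,.12,2.705))
E
```

```text
time: 25.2
tcp_pos: [0.4156, 0.1855, 0.2101]
tool_rot: [-3.14, -0.002, 2.705]
force: [1.7, 0.1, -0.7]
opening: 0.0451
grip_force: 0.0
[0.03, 0.08, 0.09, -0.002, -0.002, -0.0]
```

```bash
echo '[[[0.03, 0.08, 0, 0, 0, 0, 0.045], [0.03, 0.08, 0.04, 0, 0, 0, 0.045], [0.03, 0.08, 0.09, 0, 0, 0, 0.045], [0.03, 0.08, 0.09, 0, 0, 0, 0.045], [0.03, 0.08, 0.09, 0, 0, 0, 0.045]]]' | python3 shift.py
python3 - <<'E'
from h import *
m=env.camera_model("wrist");im=env.read_camera("wrist");cv2.imwrite("pics/w9.png",im)
for c,A,wl,q in braces(m,im): print(c.round(3),round(A),np.round(wl),q.round().astype(int).tolist())
print(go(.422,.271,-.013,2.705))
E
```

```text
time: 25.7
tcp_pos: [0.4225, 0.2681, 0.1209]
tool_rot: [-3.139, -0.002, 2.705]
force: [0.3, -0.3, 1.7]
opening: 0.0453
grip_force: 0.0
[0.551 0.199] 7001 [ 84. 196.] [[490, 123], [516, 108], [532, 139], [575, 118], [583, 134], [536, 154], [586, 263], [639, 255], [643, 263], [601, 284], [563, 277]]
[0.48  0.154] 415 [21. 26.] [[465, 149], [484, 140], [494, 160], [482, 167]]
[ 0.397 -0.073] 7564 [ 93. 117.] [[365, -22], [354, -48], [353, -112], [384, -139], [440, -124], [433, -69], [449, -32], [422, -25], [388, -94], [393, -32]]
[0.511 0.294] 689 [30. 74.] [[477, 291], [550, 284], [503, 289], [521, 315], [494, 310]]
[0.444 0.271] 1849 [55. 75.] [[405, 288], [400, 274], [474, 244], [472, 296], [455, 295], [456, 265]]
[0.452 0.387] 1939 [56. 81.] [[402, 376], [480, 367], [489, 416], [473, 420], [467, 384], [405, 392]]
[0.003, 0.002, 0.135, -0.0, -0.0, -0.001]
```

```bash
echo '[[[0.003, 0.003, 0.05, 0, 0, -0.03, 0.045], [0.003, 0.003, 0.1, 0, 0, -0.03, 0.045], [0.003, 0.003, 0.125, 0, 0, -0.03, 0.045], [0.003, 0.003, 0.134, 0, 0, -0.03, 0.045], [0.003, 0.003, 0.134, 0, 0, -0.03, 0.045], [0.003, 0.003, 0.134, 0, 0, -0.03, 0], [0.003, 0.003, 0.134, 0, 0, -0.03, 0], [0.003, 0.003, 0.134, 0, 0, -0.03, 0], [0.003, 0.003, 0.134, 0, 0, -0.03, 0], [0.003, 0.003, 0.134, 0, 0, -0.03, 0]]]' | python3 shift.py; echo '[[[0, 0, 0, 0, 0, 0, 0], [0, 0, 0, 0, 0, 0, 0], [0, 0, -0.03, 0, 0, 0, 0], [0, 0, -0.08, 0, 0, 0, 0], [0, 0, -0.13, 0, 0, 0, 0], [0, 0, -0.18, 0, 0, 0, 0], [0, 0, -0.2, 0, 0, 0, 0], [0, 0, -0.2, 0, 0, 0, 0]]]' | python3 shift.py;  python3 - <<'E'
from h import *
print(go(.375,-.32,.19,2.875))
E
```

```text
time: 26.75
tcp_pos: [0.4222, 0.2729, -0.0117]
tool_rot: [3.141, 0.001, 2.735]
force: [-0.2, -1.4, 7.9]
opening: 0.0151
grip_force: 29.5
time: 27.55
tcp_pos: [0.4231, 0.2735, 0.1908]
tool_rot: [3.137, 0.004, 2.735]
force: [-0.1, 0.7, -0.6]
opening: 0.0156
grip_force: 29.5
[-0.191, -0.564, -0.001, 0.004, 0.004, -0.14]
```

```bash
echo '[[[-0.191, -0.564, 0, 0, 0, -0.14, 0], [-0.191, -0.564, 0, 0, 0, -0.14, 0], [-0.191, -0.564, 0, 0, 0, -0.14, 0], [-0.191, -0.564, 0, 0, 0, -0.14, 0], [-0.191, -0.564, 0, 0, 0, -0.14, 0], [-0.191, -0.564, 0, 0, 0, -0.14, 0], [-0.191, -0.564, 0, 0, 0, -0.14, 0], [-0.191, -0.564, 0, 0, 0, -0.14, 0], [-0.191, -0.564, 0, 0, 0, -0.14, 0], [-0.191, -0.564, 0, 0, 0, -0.14, 0]]]' | python3 shift.py
python3 - <<'E'
from h import *
print(go(.375,-.32,.19,2.875))
E
```

```text
time: 28.55
tcp_pos: [0.3808, -0.2252, 0.1864]
tool_rot: [3.141, -0.002, 2.875]
force: [0.3, -0.0, -0.0]
opening: 0.0157
grip_force: 29.5
[-0.019, -0.093, -0.004, 0.001, -0.002, -0.0]
```

```bash
echo '[[[-0.019, -0.05, 0, 0, 0, 0, 0], [-0.019, -0.093, 0, 0, 0, 0, 0], [-0.019, -0.093, 0, 0, 0, 0, 0], [-0.019, -0.093, 0, 0, 0, 0, 0]]]' | python3 shift.py; echo '[[[0, 0, 0.05, 0, 0, 0, 0], [0, 0, 0.1, 0, 0, 0, 0], [0, 0, 0.127, 0, 0, 0, 0], [0, 0, 0.127, 0, 0, 0, 0], [0, 0, 0.127, 0, 0, 0, 0.045], [0, 0, 0.127, 0, 0, 0, 0.045], [0, 0, 0.127, 0, 0, 0, 0.045], [0, 0, 0.127, 0, 0, 0, 0.045], [0, 0, 0.127, 0, 0, 0, 0.045], [0, 0, 0.1, 0, 0, 0, 0.045]]]' | python3 shift.py; echo '[[[0, 0, -0.05, 0, 0, 0, 0.045], [0, 0, -0.1, 0, 0, 0, 0.045], [0, 0, -0.12, 0, 0, 0, 0.045], [0, 0, -0.12, 0, 0, 0, 0.045]]]' | python3 shift.py
python3 - <<'E'
from h import *
print(go(.566,.13,.19,2.786))
d=env.read_camera("side");cv2.imwrite("pics/s10.png",d)
for c,A,wl,q in braces(env.camera_model("side"),d): print(c.round(3),round(A),np.round(wl),q.round().astype(int).tolist())
E
```

```text
time: 28.95
tcp_pos: [0.3749, -0.3182, 0.186]
tool_rot: [3.14, -0.003, 2.873]
force: [0.5, 0.3, -1.1]
opening: 0.0154
grip_force: 29.5
time: 29.95
tcp_pos: [0.3746, -0.3172, 0.0861]
tool_rot: [3.139, -0.004, 2.875]
force: [0.1, -0.3, 0.4]
opening: 0.0452
grip_force: 0.0
time: 30.35
tcp_pos: [0.3768, -0.3193, 0.2109]
tool_rot: [-3.139, 0.005, 2.875]
force: [0.0, -0.2, -0.4]
opening: 0.0449
grip_force: 0.0
[-0.064, 0.483, 0.02, -0.003, 0.005, 0.089]
[ 0.444 -0.099] 2260 [62. 83.] [[482, -68], [468, -62], [459, -99], [399, -92], [395, -110], [465, -122], [478, -113]]
[0.449 0.38 ] 2527 [66. 81.] [[490, 411], [473, 418], [457, 380], [410, 391], [402, 368], [470, 354], [484, 373]]
```

```bash
echo '[[[-0.064, 0.483, 0, 0, 0, 0.089, 0.045], [-0.064, 0.483, 0, 0, 0, 0.089, 0.045], [-0.064, 0.483, 0, 0, 0, 0.089, 0.045], [-0.064, 0.483, 0, 0, 0, 0.089, 0.045], [-0.064, 0.483, 0, 0, 0, 0.089, 0.045], [-0.064, 0.483, 0, 0, 0, 0.089, 0.045], [-0.064, 0.483, 0, 0, 0, 0.089, 0.045], [-0.064, 0.483, 0, 0, 0, 0.089, 0.045], [-0.064, 0.483, 0, 0, 0, 0.089, 0.045], [-0.064, 0.483, 0, 0, 0, 0.089, 0.045]]]' | python3 shift.py; echo '[[[0, 0, 0, 0, 0, 0, 0.045]]]' | python3 shift.py
python3 - <<'E'
from h import *
for n in("wrist","side"):
    m=env.camera_model(n);im=env.read_camera(n);cv2.imwrite(f"pics/{n}11.png",im)
    for c,A,wl,q in braces(m,im): print(n,c.round(3),round(A),np.round(wl),q.round().astype(int).tolist())
print(go(.566,.13,.12,2.786))
E
```

```text
time: 31.4
tcp_pos: [0.5647, 0.1334, 0.2054]
tool_rot: [-3.14, -0.003, 2.787]
force: [0.6, -0.9, 1.4]
opening: 0.045
grip_force: 0.0
time: 31.5
tcp_pos: [0.5649, 0.1343, 0.2052]
tool_rot: [-3.141, -0.003, 2.789]
force: [-0.1, -0.7, -0.7]
opening: 0.0448
grip_force: 0.0
wrist [0.646 0.012] 2793 [ 39. 102.] [[615, 56], [614, 23], [638, -12], [678, -28], [686, -1]]
wrist [0.582 0.13 ] 1921 [ 39. 113.] [[529, 136], [600, 108], [643, 134], [632, 146], [596, 126], [536, 150]]
wrist [ 0.446 -0.092] 2290 [60. 82.] [[396, -105], [474, -116], [482, -60], [467, -56], [461, -93], [403, -85]]
wrist [ 0.407 -0.15 ] 1606 [  7. 341.] [[251, -148], [592, -152]]
wrist [0.461 0.385] 1692 [58. 59.] [[422, 370], [478, 362], [489, 417], [474, 420], [467, 384], [429, 388]]
side [ 0.444 -0.099] 2056 [59. 81.] [[482, -68], [467, -64], [459, -99], [399, -92], [397, -111], [471, -119]]
side [0.582 0.126] 2234 [ 44. 112.] [[642, 134], [636, 144], [591, 124], [539, 146], [530, 128], [594, 101]]
side [0.448 0.379] 2283 [53. 96.] [[487, 413], [475, 416], [460, 379], [406, 388], [402, 368], [467, 355], [484, 373]]
[-0.002, -0.0, 0.086, -0.002, -0.003, 0.001]
```

```bash
echo '[[[0, -0.003, 0.05, 0, 0, 0, 0.045], [0, -0.003, 0.1, 0, 0, 0, 0.045], [0, -0.003, 0.15, 0, 0, 0, 0.045], [0, -0.003, 0.19, 0, 0, 0, 0.045], [0, -0.003, 0.205, 0, 0, 0, 0.045], [0, -0.003, 0.217, 0, 0, 0, 0.045], [0, -0.003, 0.217, 0, 0, 0, 0.045], [0, -0.003, 0.217, 0, 0, 0, 0], [0, -0.003, 0.217, 0, 0, 0, 0], [0, -0.003, 0.217, 0, 0, 0, 0]]]' | python3 shift.py; echo '[[[0, 0, 0, 0, 0, 0, 0], [0, 0, 0, 0, 0, 0, 0], [0, 0, 0, 0, 0, 0, 0], [0, 0, -0.03, 0, 0, 0, 0], [0, 0, -0.08, 0, 0, 0, 0], [0, 0, -0.13, 0, 0, 0, 0], [0, 0, -0.18, 0, 0, 0, 0], [0, 0, -0.2, 0, 0, 0, 0], [0, 0, -0.2, 0, 0, 0, 0]]]' | python3 shift.py;  python3 - <<'E'
from h import *
print(go(.374,-.318,.19,2.875))
E
```

```text
time: 32.6
tcp_pos: [0.5646, 0.128, -0.0081]
tool_rot: [3.141, 0.002, 2.786]
force: [0.7, 0.6, -0.1]
opening: 0.0256
grip_force: 0.0
time: 33.5
tcp_pos: [0.5652, 0.1282, 0.1938]
tool_rot: [3.139, 0.005, 2.786]
force: [0.9, 0.1, -0.7]
opening: 0.0147
grip_force: 30.0
[0.024, -0.485, 0.002, 0.002, 0.005, -0.089]
```

```bash
echo '[[[0.024, -0.485, 0, 0, 0, -0.089, 0], [0.024, -0.485, 0, 0, 0, -0.089, 0], [0.024, -0.485, 0, 0, 0, -0.089, 0], [0.024, -0.485, 0, 0, 0, -0.089, 0], [0.024, -0.485, 0, 0, 0, -0.089, 0], [0.024, -0.485, 0, 0, 0, -0.089, 0], [0.024, -0.485, 0, 0, 0, -0.089, 0], [0.024, -0.485, 0, 0, 0, -0.089, 0], [0.024, -0.485, 0, 0, 0, -0.089, 0], [0.024, -0.485, 0, 0, 0, -0.089, 0]]]' | python3 shift.py; echo '[[[0, 0, 0, 0, 0, 0, 0], [0, 0, 0, 0, 0, 0, 0]]]' | python3 shift.py
python3 - <<'E'
from h import *
print(go(.374,-.318,.065,2.875))
E
```

```text
time: 34.5
tcp_pos: [0.3703, -0.3201, 0.189]
tool_rot: [3.141, -0.002, 2.873]
force: [0.8, -0.1, -0.7]
opening: 0.0152
grip_force: 30.0
time: 34.7
tcp_pos: [0.3716, -0.318, 0.1891]
tool_rot: [3.14, -0.002, 2.873]
force: [0.2, 0.1, -0.9]
opening: 0.0149
grip_force: 30.0
[-0.003, 0.0, 0.124, 0.002, -0.002, -0.002]
```

Held at 15 mm. I lower it in, release, rise and look into the box.

```bash
echo '[[[-0.003, 0, 0.05, 0, 0, 0, 0], [-0.003, 0, 0.1, 0, 0, 0, 0], [-0.003, 0, 0.124, 0, 0, 0, 0], [-0.003, 0, 0.124, 0, 0, 0, 0], [-0.003, 0, 0.124, 0, 0, 0, 0.045], [-0.003, 0, 0.124, 0, 0, 0, 0.045], [-0.003, 0, 0.124, 0, 0, 0, 0.045], [-0.003, 0, 0.124, 0, 0, 0, 0.045], [-0.003, 0, 0.124, 0, 0, 0, 0.045], [-0.003, 0, 0.1, 0, 0, 0, 0.045]]]' | python3 shift.py; echo '[[[0, 0, -0.05, 0, 0, 0, 0.07], [0, 0, -0.1, 0, 0, 0, 0.07], [0, 0, -0.15, 0, 0, 0, 0.07], [0, 0, -0.15, 0, 0, 0, 0.07]]]' | python3 shift.py
python3 - <<'E'
from h import *
m=env.camera_model("wrist");im=env.read_camera("wrist");cv2.imwrite("pics/w12.png",im)
d=env.read_camera("side");cv2.imwrite("pics/s12.png",d)
a=cv2.vconcat([cv2.resize(im,(480,300),interpolation=3),cv2.resize(d,(480,300),interpolation=3)]);cv2.imwrite("pics/both.png",a)
print(go(.53,-.348,.18,1.304))
E
```

```text
time: 35.7
tcp_pos: [0.3743, -0.3181, 0.0893]
tool_rot: [3.14, -0.003, 2.875]
force: [-0.3, 0.2, 0.7]
opening: 0.0446
grip_force: 0.0
time: 36.1
tcp_pos: [0.3772, -0.321, 0.2472]
tool_rot: [-3.136, 0.009, 2.875]
force: [0.8, -0.2, -0.3]
opening: 0.0688
grip_force: 0.0
[-0.157, 0.013, 0.062, 0.001, 0.002, 1.571]
```

View pics/both.png

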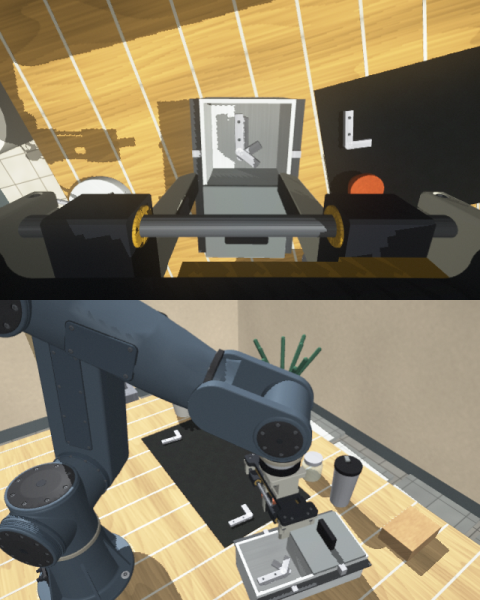

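The wrist and side views show all four odd braces lying low in the cavity, and the two sound ones alone on the mat. Next I close the hatch.

```bash
echo '[[[-0.157, 0.013, 0, 0, 0, 1.571, 0.07], [-0.157, 0.013, 0, 0, 0, 1.571, 0.07], [-0.157, 0.013, 0, 0, 0, 1.571, 0.07], [-0.157, 0.013, 0, 0, 0, 1.571, 0.07], [-0.157, 0.013, 0, 0, 0, 1.571, 0.07], [-0.157, 0.013, 0, 0, 0, 1.571, 0.07], [-0.157, 0.013, 0, 0, 0, 1.571, 0.07], [-0.157, 0.013, 0, 0, 0, 1.571, 0.07], [-0.157, 0.013, 0, 0, 0, 1.571, 0.07], [-0.157, 0.013, 0, 0, 0, 1.571, 0.07]]]' | python3 shift.py; echo '[[[0, 0, 0, 0, 0, 0.07, 0.07], [0, 0, 0, 0, 0, 0.07, 0.07]]]' | python3 shift.py
python3 - <<'E'
from h import *
print(go(.531,-.348,.112,1.304))
m=env.camera_model("wrist");im=env.read_camera("wrist");cv2.imwrite("pics/w13.png",im)
g=(cv2.cvtColor(im,6)<55).astype(np.uint8)
for c in cv2.findContours(g,0,1)[0]:
    if 300<cv2.contourArea(c)<6000:
        r=cv2.minAreaRect(c); p=plane(m,[r[0]],.153)[0]
        if np.hypot(p[0]-.53,p[1]+.35)<.1: print(r,p.round(3))
E
```

```text
time: 37.2
tcp_pos: [0.5296, -0.3475, 0.2383]
tool_rot: [-3.138, -0.002, 1.369]
force: [0.0, 0.2, -0.6]
opening: 0.0701
grip_force: 0.0
time: 37.4
tcp_pos: [0.5296, -0.3476, 0.2386]
tool_rot: [-3.139, -0.001, 1.304]
force: [-0.8, 0.1, 0.5]
opening: 0.0701
grip_force: 0.0
[-0.0, 0.002, 0.127, -0.003, -0.001, -0.0]
((369.48956298828125, 254.61297607421875), (82.61409759521484, 41.344295501708984), 28.47420310974121) [ 0.566 -0.42   0.153]
((252.7000274658203, 262.10003662109375), (15.652474403381348, 59.479408264160156), 26.56505012512207) [ 0.443 -0.396  0.153]
((318.0, 197.5), (69.0, 12.0), 90.0) [ 0.53  -0.344  0.153]
```

```bash
echo '[[[0.002, 0.001, 0.05, 0, 0, 0, 0.07], [0.002, 0.001, 0.1, 0, 0, 0, 0.07], [0.002, 0.001, 0.127, 0, 0, 0, 0.07], [0.002, 0.001, 0.127, 0, 0, 0, 0.07], [0.002, 0.001, 0.127, 0, 0, 0, 0], [0.002, 0.001, 0.127, 0, 0, 0, 0], [0.002, 0.001, 0.127, 0, 0, 0, 0], [0.002, 0.001, 0.127, 0, 0, 0, 0], [0.002, 0.001, 0.127, 0, 0, 0, 0], [0.002, 0.001, 0.127, 0, 0, 0, 0]]]' | python3 shift.py; echo '[[[0, 0, 0, 0, 0, 0, 0], [0, 0, 0, 0, 0, 0, 0], [0, 0, 0, 0, 0, 0, 0], [0, 0, 0, 0, 0, 0, 0], [0, 0, 0, 0, 0, 0, 0]]]' | python3 shift.py; echo '[[[0, 0, -0.006, 0, 0, 0, 0], [0, 0, -0.011, 0, 0, 0, 0], [0, 0, -0.011, 0, 0, 0, 0], [0, 0, -0.011, 0, 0, 0, 0]]]' | python3 shift.py
```

```text
time: 38.45
tcp_pos: [0.5317, -0.3464, 0.114]
tool_rot: [3.141, 0.0, 1.305]
force: [-0.1, -0.5, 0.6]
opening: 0.0268
grip_force: 0.0
time: 38.95
tcp_pos: [0.5316, -0.3463, 0.1137]
tool_rot: [-3.141, -0.0, 1.305]
force: [-0.9, -0.2, 1.4]
opening: 0.0137
grip_force: 30.0
time: 39.35
tcp_pos: [0.5317, -0.3463, 0.1247]
tool_rot: [3.141, 0.0, 1.305]
force: [0.8, -0.3, -3.5]
opening: 0.0136
grip_force: 30.0
```

```bash
echo '[[[0, -0.02, 0, 0, 0, 0, 0], [0, -0.04, 0, 0, 0, 0, 0], [0, -0.06, 0, 0, 0, 0, 0], [0, -0.08, 0, 0, 0, 0, 0], [0, -0.1, 0, 0, 0, 0, 0], [0, -0.12, 0, 0, 0, 0, 0], [0, -0.135, 0, 0, 0, 0, 0], [0, -0.144, 0, 0, 0, 0, 0], [0, -0.145, 0, 0, 0, 0, 0], [0, -0.145, 0, 0, 0, 0, 0]]]' | python3 shift.py;echo '[[[0, 0, 0, 0, 0, 0, 0], [0, 0, 0, 0, 0, 0, 0]]]' | python3 shift.py
```

```text
time: 40.35
tcp_pos: [0.3929, -0.308, 0.1251]
tool_rot: [3.139, -0.001, 1.304]
force: [6.8, 4.0, -3.8]
opening: 0.0134
grip_force: 30.0
time: 40.55
tcp_pos: [0.393, -0.308, 0.1249]
tool_rot: [3.14, -0.001, 1.305]
force: [6.3, 4.3, -4.3]
opening: 0.014
grip_force: 30.0
```

```bash
echo '[[[0, 0, 0.006, 0, 0, 0, 0], [0, 0, 0.011, 0, 0, 0, 0], [0, 0, 0.011, 0, 0, 0, 0]]]' | python3 shift.py;echo '[[[0, 0, 0, 0, 0, 0, 0.06], [0, 0, 0, 0, 0, 0, 0.06], [0, 0, 0, 0, 0, 0, 0.06], [0, 0, 0, 0, 0, 0, 0.06], [0, 0, 0, 0, 0, 0, 0.06], [0, 0, 0, 0, 0, 0, 0.06], [0, 0, -0.05, 0, 0, 0, 0.06], [0, 0, -0.1, 0, 0, 0, 0.06], [0, 0, -0.14, 0, 0, 0, 0.06], [0, 0, -0.14, 0, 0, 0, 0.06]]]' | python3 shift.py
python3 - <<'E'
from h import *
m=env.camera_model("wrist");im=env.read_camera("wrist");cv2.imwrite("pics/w14.png",im)
g=(cv2.cvtColor(im,6)<55).astype(np.uint8)
for c in cv2.findContours(g,0,1)[0]:
    if 300<cv2.contourArea(c)<6000:
        r=cv2.minAreaRect(c); p=plane(m,[r[0]],.153)[0]
        if np.hypot(p[0]-.39,p[1]+.31)<.05: print(r,p.round(3))
d=env.read_camera("side");a=d[150:400,170:510];cv2.imwrite("pics/s14.png",cv2.resize(a,(800,588),interpolation=2))
E
```

```text
time: 40.85
tcp_pos: [0.393, -0.308, 0.1138]
tool_rot: [3.14, -0.001, 1.305]
force: [6.6, 4.2, -4.4]
opening: 0.0138
grip_force: 30.0
time: 41.85
tcp_pos: [0.3934, -0.3097, 0.2589]
tool_rot: [3.134, 0.004, 1.305]
force: [1.5, 0.8, -0.9]
opening: 0.0598
grip_force: 0.0
((315.5, 191.5), (65.0, 11.0), 90.0) [ 0.392 -0.305  0.153]
```

View pics/s14.png

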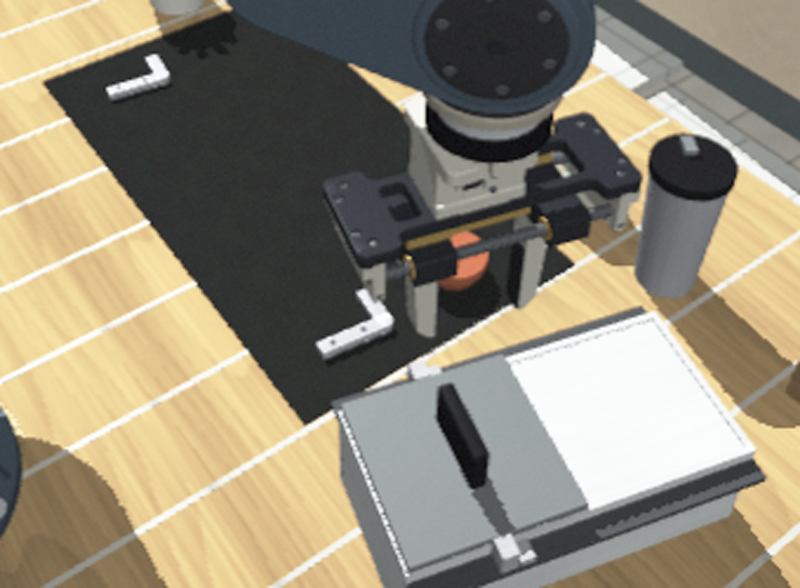

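```bash
echo '[[[0, 0, -0.04, 0, 0, 0, 0.06], [0, 0, -0.04, 0, 0, 0, 0.06]]]' | python3 shift.py
python3 - <<'E'
from h import *
a=cv2.imread("pics/side0.png");d=env.read_camera("side")
x=cv2.absdiff(a,d)[290:400,310:500].max(2);print((x>40).sum(),x.mean())
x=cv2.absdiff(a,d)[310:370,345:390].max(2);print("handle",(x>40).sum(),x.mean())
E
```

```text
time: 42.15
tcp_pos: [0.3925, -0.3089, 0.2959]
tool_rot: [3.139, 0.002, 1.305]
force: [-0.1, 0.3, -0.0]
opening: 0.0601
grip_force: 0.0
2510 29.88622009569378
handle 5 29.673333333333332
```

Run:
```python
from h import *
a=cv2.imread("pics/side0.png",0);d=cv2.cvtColor(env.read_camera("side"),6)
for (y0,y1,x0,x1) in((312,360,350,385),(365,398,370,400),(300,325,340,365)):
    r=cv2.matchTemplate(d[y0-6:y1+6 if y1<394 else 400,x0-6:x1+6],a[y0:y1,x0:x1] if y1<394 else a[y0:394,x0:x1],cv2.TM_CCOEFF_NORMED);i=np.unravel_index(r.argmax(),r.shape);print(np.array(i)-6,r.max(),r[6,6])
```

```text
[0 0] 0.99929076 0.99929076
[0 0] 0.9991291 0.9991291
[0 0] 0.99830174 0.99830174
```

```bash
python3 -c "
from rig import env
print(env.job_done())"
```

```text
the job is handed in; nothing more can be done
None
```

I put all four odd braces (one open, one closed, two stubs) in the scrap box and slid the hatch home and down behind its bump; both sound braces are still on the mat, and I handed the job in at about 42 s (no verdict was printed).

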